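# Close the bench caliper on a piston pin

## Task

Measure the steel piston pin that stands alone in the small compartment of the parts tray: first open the bench caliper wide enough, then stand the pin upright on the small work rest between the jaws and let go of it. Then slide the moving jaw shut by its housing, gently, until both jaws just touch the pin, without tilting the jaw or squeezing hard, and let go, leaving the caliper closed on the upright pin; leave everything else where it is.

Things in the scene. Friction and masses are not known exactly. Their poses are not given: they have to be found in the camera images.
- pin_a_center (a point): centre (half-way up, 30 mm above its foot) of one of three plain steel piston pins: tubes 60 mm tall, open at the top, about 75 to 190 g, of three size grades between 18 and 26 mm in diameter, no two alike; which is which is not known before measuring. They stand upright in the tray, one in the small compartment, two in the large one. z = the pin's own axis
- pin_b_center (a point): centre (half-way up, 30 mm above its foot) of one of three plain steel piston pins: tubes 60 mm tall, open at the top, about 75 to 190 g, of three size grades between 18 and 26 mm in diameter, no two alike; which is which is not known before measuring. They stand upright in the tray, one in the small compartment, two in the large one. z = the pin's own axis
- pin_c_center (a point): centre (half-way up, 30 mm above its foot) of one of three plain steel piston pins: tubes 60 mm tall, open at the top, about 75 to 190 g, of three size grades between 18 and 26 mm in diameter, no two alike; which is which is not known before measuring. They stand upright in the tray, one in the small compartment, two in the large one. z = the pin's own axis
- tray: low dark steel parts tray, 130 mm (x) by 250 mm (y), outer walls 14 mm high and 3 mm thick, floor 3 mm thick; origin: centre of its underside. A cross wall (14 mm high) at y = -37 mm divides it into a small compartment at the -y end with one pin and a large one with two pins; the pins stand about 75 mm apart along y
- small_compartment (a point): middle of the floor of the tray's small compartment; the pin to be measured stands within 20 mm of it, seen from above. Axes are those of the tray
- stand: dark cast stand screwed to the bench (base plate 120 mm in x by 310 mm in y by 12 mm) that holds a digital caliper level, face up. Origin: centre of its underside. The beam (16 wide, 4 thick, mid height 55 mm above the bench) runs along the stand's y, 30 mm to the +x side of the origin; the jaws point to -x. Clamp posts hold the beam at y = +127 and -128 mm, screw heads 70 mm high
- rest_center (a point): point on the top face of the work rest, 40 mm above the bench, about where the pin is to stand; axes are those of the stand. The rest is a flat steel plate 52 mm (x) by 45 mm (y); this point lies 11 mm to the -y side of the fixed jaw's face and 35 mm from the beam's axis. The jaws pass 12 to 18 mm above the rest
- fixed_jaw: the caliper's fixed jaw, steel, 6 mm thick (52 to 58 mm above the bench), 52 mm long from the beam's edge to its tip, at the +y end of the stand; origin under its measuring face, 30 mm from the beam's axis towards the tips, at bench height; its face looks to the stand's -y. Axes are those of the stand
- fixed_face (a point): point on the fixed jaw's measuring face, at mid thickness (55 mm above the bench), 35 mm from the beam's axis towards the jaw tips; axes are those of the stand
- sliding_jaw: the moving jaw (size as the fixed one) with its grey housing, 38 mm (x) by 85 mm (y) by 16 mm thick (47 to 63 mm above the bench), which rides on the beam and slides along the stand's y. Origin: on the beam's axis in the middle of the housing, 55 mm behind (to -y of) the jaw's measuring face. Axes are those of the stand when the jaw is square
- slider_grip (a point): grip point in the middle of the housing, 55 mm above the bench: pinch the housing here across its 38 mm width (along the stand's x) and slide it along the stand's y; a push here makes no tilt. A lock screw (not used) sticks out of the +x side 22 mm behind the jaw's face, a thumb roller out of the -x side 77 mm behind it; between them the sides are plain
- sliding_face (a point): point on the moving jaw's measuring face, at mid thickness, 35 mm from the beam's axis; the gap between the jaws is its distance from fixed_face along the stand's y
- slider (a joint): opening of the caliper in m: 0 = jaws shut, grows as the jaw moves to the stand's -y, at most 0.105. Sliding it takes about 3 N; it stays where it is left, and springs back if it is left pressed on the part with more than that
- jaw_tilt (a joint): tilt of the moving jaw against the beam in rad, about the vertical; 0 = square. A spring gib holds it square and gives way by 0.01 rad for each 0.08 N m: 5 N on a pin 35 mm from the beam's axis tilts it by 0.02, and so does a push at the jaw instead of the housing. Beyond 0.05 the jaw counts as tilted; more than 8 N on the pin counts as squeezed
- oil_filter: bystander on the bench: white oil filter, 76 mm across, 85 mm tall; origin: centre of its underside
- socket: bystander on the bench: socket, 26 mm across, 32 mm tall; origin: centre of its underside
- bearing: bystander on the bench: ball bearing lying flat, 52 mm across, 15 mm tall; origin: centre of its underside
- ratchet: bystander on the bench: ratchet, 190 mm long, lying flat; origin: under its middle
- spray_can: bystander on the bench: spray can, 66 mm across, 165 mm tall; origin: centre of its underside
Things that resemble listed ones, but are neither listed nor needed, are in the scene too. Leave any blue or orange look-alike of the part that bears pin_b_center alone.

How it is judged:
On the way, in this order (a step that is already met when the one before it is completed fails the run):
1. the caliper is opened wider than the pin (value of joint slider above 0.025 m), for 0.2 s.
2. the pin stands upright on the rest between the jaws, let go (((horizontal distance between pin_a_center and rest_center below 0.02 m and z of pin_a_center in the frame of rest_center between 0.027 and 0.033 m and angle between pin_a_center's own z axis and vertical below 0.06 rad and linear speed of pin_a below 0.01 m/s and contact force between the fingers and pin_a below 0.05 N) or (horizontal distance between pin_b_center and rest_center below 0.02 m and z of pin_b_center in the frame of rest_center between 0.027 and 0.033 m and angle between pin_b_center's own z axis and vertical below 0.06 rad and linear speed of pin_b below 0.01 m/s and contact force between the fingers and pin_b below 0.05 N) or (horizontal distance between pin_c_center and rest_center below 0.02 m and z of pin_c_center in the frame of rest_center between 0.027 and 0.033 m and angle between pin_c_center's own z axis and vertical below 0.06 rad and linear speed of pin_c below 0.01 m/s and contact force between the fingers and pin_c below 0.05 N))), for 0.2 s.
At the end, for the whole second after the job is handed in: The pin from the small compartment stands upright (within 3.4 degrees) and still on the work rest, within 20 mm of rest_center; both jaws of the caliper touch it with at least 0.1 N each, the moving jaw square to within 0.03 rad; the other two pins are where they were (((horizontal distance between pin_a_center and rest_center below 0.02 m and z of pin_a_center in the frame of rest_center between 0.027 and 0.033 m and angle between pin_a_center's own z axis and vertical below 0.06 rad and linear speed of pin_a below 0.01 m/s and contact force between each of sliding_jaw, fixed_jaw and pin_a above 0.1 N) or (horizontal distance between pin_b_center and rest_center below 0.02 m and z of pin_b_center in the frame of rest_center between 0.027 and 0.033 m and angle between pin_b_center's own z axis and vertical below 0.06 rad and linear speed of pin_b below 0.01 m/s and contact force between each of sliding_jaw, fixed_jaw and pin_b above 0.1 N) or (horizontal distance between pin_c_center and rest_center below 0.02 m and z of pin_c_center in the frame of rest_center between 0.027 and 0.033 m and angle between pin_c_center's own z axis and vertical below 0.06 rad and linear speed of pin_c below 0.01 m/s and contact force between each of sliding_jaw, fixed_jaw and pin_c above 0.1 N)) and angle between the y axis of sliding_jaw and the y axis of fixed_jaw, either way round below 0.03 rad and horizontal distance between each of pin_a_center, pin_b_center, pin_c_center and small_compartment above 0.04 m).
It fails at once if the moving jaw presses on a pin with more than 8 N (contact force between sliding_jaw and pin_a above 8 N or contact force between sliding_jaw and pin_b above 8 N or contact force between sliding_jaw and pin_c above 8 N).
It fails at once if the moving jaw is tilted by more than 0.05 rad (value of joint jaw_tilt above 0.05 rad or value of joint jaw_tilt below -0.05 rad).
It fails at once if another part is moved by more than 25 mm (distance of any of oil_filter, socket, bearing, ratchet, spray_can from where it was at the start of the episode above 0.025 m).
It fails at once if a second pin is moved by more than 25 mm (distance of each of pin_a_center, pin_b_center from where it was at the start of the episode above 0.025 m or distance of each of pin_b_center, pin_c_center from where it was at the start of the episode above 0.025 m or distance of each of pin_a_center, pin_c_center from where it was at the start of the episode above 0.025 m).
It also fails if it takes over 72 s, if anything falls off the work surface, if the arm or the gripper's body presses on something with over 40 N, if the wrist force passes 120 N, or if a joint passes its speed limit or range.

## Robot

A 6-joint arm with a two-finger parallel gripper is mounted at the origin on the work surface. World frame = base frame: x ahead of the robot, y to its left, z up, the work surface at z = 0. Lengths are in m, angles in rad, forces in N, time in s.
With the tool pointing down it reaches from about 0.35 to 0.975 m from the base axis. Payload 4.9 kg.
Tool frame: the origin (TCP) lies at the very end of the fingers, on their centre line; the grasp point (between the pads) lies 19 mm behind it (manip.tcp_to_grasp is the distance from the TCP to the grasp point, in m); z points along the fingers, y is the direction in which the jaws open and shut (so a half turn about z gives the same grasp; the last joint's range is limited). The gripper opens to 85 mm and grips with 20 to 120 N. Pads are 22 mm wide; open, the fingers measure 114 mm over their backs; the gripper's body (76 mm by 85 mm) begins 54 mm behind the grasp point. The pads swing forward as they close: fully open they stand 13 mm farther back than shut.
Start: joints at [1.055, 0.053, 1.613, -0, 1.476, -0.119], TCP at [0.242, 0.576, 0.231] pointing down, gripper open.
Joint ranges: [-3.01, 3.01], [-1.01, 2.22], [0.06, 2.58], [-1.02, 4.17], [0.09, 2.62], [-3.14, 3.14]. Speed limits (rad/s): [2.57, 2.57, 3.14, 3.14, 3.14, 3.14].

## Interface

Orientations are given as a unit quaternion [w, x, y, z].
In Python, from plant import sensors, cams, job, finder, manip gives the robot as it stands.
- The arm moves only by the shell command python3 -m pendant 'ROWS'. ROWS is JSON, a list of rows, each an object of numbers: "wx", "wy", "wz": the turn, a rotation vector about the tool's x, y, z in degrees; "dx", "dy", "dz": the shift along the tool's x, y, z in m; "hand": the gripper's target within -1 to 1 (fully open at 1, half-way at 0, shut at -1). A call has 1 to 20 rows; each row is the pose to reach, as a shift and turn from the pose commanded when the call began, along the tool's axes at that moment; what a row does not reach only later rows make up. A row lasts 1/12 s, in which the tool goes at most 41.7 mm and 7.16 degrees, less where a joint would pass 70% of its speed; a pose out of reach is approached as far as the arm can. A call with a gripper value outside its range is refused whole. The fingers move at their own pace and stop on an object; the grip force is fixed at half the most. Time passes only in rows, so rows that repeat a pose let the fingers close. It gives the time, the measured TCP pose, the force and the opening at its end, in the units of the state.
- sensors.state(): the state, without advancing time (a new reading comes with each control period).
- cams.grab_frame(name): name is "side" or "top"; returns (picture, depth): 480x640x3 uint8, red, green, blue; 480x640 float32, m along the optical axis (not along the pixel's ray), 0 where there is no reading.
- cams.calibration(name): a dict with "fov_y" (degrees; the focal length in pixels is half the picture's height over the tangent of half this angle, whatever the lens; pixels are square), "cx", "cy" (the principal point, pixels), "k1" (the pictures are not rectified: a ray, as slopes to the right and down, at radius r is drawn at 1 + k1 r^2 times it, then the intrinsics apply), "pose" (4x4, takes a point from camera to world coordinates). Camera axes: x right, y down, z forward; pixel columns grow to the right and rows downward; lengths in m; the calibration is good to about 2 mm. A picture is of the moment at which its call begins. calibration takes no time and is no camera call.
- job.job_done(): hands the job in, once; it reports no verdict.
Trained networks look in the newest picture that a camera, given by its name, has taken for a name from the list of things; names that differ only in an ending like _2 or _b are one class to them, and where a whole thing is asked for, a point or a joint stands for the part that bears it (a point fixed in the world has none). Each returns a list of dicts, best first, with "score" (0 to 1); they miss things now and then, are a little off and sometimes report something else, mostly with a low value. They report only what shows in the picture. A call takes as long as a camera call. They do not tell look-alikes from the thing itself.
- finder.look_for(camera, thing): "position" ([x, y, z] in m, in world coordinates, good to about 4 mm: the middle of the surface that is visible of it).
The state is a dict: "time": time; "joint_pos": joint angles; "joint_vel": joint speeds; "joint_efforts": joint torques, N m; "tool_pos": TCP position; "tool_rot": TCP orientation; "contact_force": force on the tool from outside, world axes, zero at the start; "ft_torque": the same for the moment, N m; "gripper_width": opening from 0.0 (shut) to 1.0 (fully open).
Only numpy, scipy, OpenCV 4.12 (cv2) and the standard library are available. Lean on these libraries where they do the work, as an engineer would, in place of code of your own. Each camera call takes 0.05 s, during which the arm holds its last target. There are 200 camera calls.

## Working session

There is one attempt and no reset: what is moved stays moved. The work goes in short steps, Python scripts to look and compute and a shell command to move; the robot and the scene stay as the last step left them, time stands still between calls to the robot, and variables do not carry over. Pictures are saved under pics/ and viewed, about 8 in all and at most 12, crops included, and the job is handed in when it is done.

```bash
mkdir -p pics
cat > h.py <<'E'
import numpy as np, cv2
from plant import sensors, cams, job, finder, manip
def K(n):
    c=cams.calibration(n); f=240/np.tan(np.radians(c["fov_y"])/2)
    return c,np.array([[f,0,c["cx"]],[0,f,c["cy"]],[0,0,1]]),np.array([c["k1"],0,0,0,0]),np.array(c["pose"])
def px(n,P):
    c,k,d,T=K(n); Ti=np.linalg.inv(T)
    P=np.atleast_2d(P).astype(float); q=P@Ti[:3,:3].T+Ti[:3,3]
    return cv2.projectPoints(q,np.zeros(3),np.zeros(3),k,d)[0][:,0]
def ray(n,uv):
    c,k,d,T=K(n)
    s=cv2.undistortPoints(np.array(uv,float).reshape(-1,1,2),k,d)[:,0]
    return T[:3,3],np.c_[s,np.ones(len(s))]@T[:3,:3].T
def atz(n,uv,z):
    o,r=ray(n,uv); return o+r*((z-o[2])/r[:,2])[:,None]
def cloud(n,dep):
    v,u=np.mgrid[:480,:640]; o,r=ray(n,np.c_[u.ravel(),v.ravel()])
    return (o+r*dep.ravel()[:,None]).reshape(480,640,3)
def save(n,im): cv2.imwrite("pics/"+n,im[:,:,::-1])
E
python3 - <<'E'
from h import *
for n in("top","side"):
    im,d=cams.grab_frame(n); save(n+"0.png",im); np.savez(f"{n}0.npz",im=im,d=d)
    c,k,_,T=K(n); print(n,k[0,0],c["k1"],T.round(3).tolist())
    for t in("pin_a_center","tray","stand","rest_center","sliding_jaw","fixed_jaw","slider_grip","small_compartment","fixed_face","sliding_face"):
        r=finder.look_for(n,t); print(t,[(round(x["score"],2),np.round(x["position"],3).tolist(),px(n,x["position"])[0].round().tolist()) for x in r[:6]])
s=sensors.state(); print(s, manip.tcp_to_grasp)
E
```

```text
top 541.1903950088462 -0.016931057864358764 [[-0.009, -0.981, 0.194, 0.344], [-1.0, 0.013, 0.021, -0.093], [-0.023, -0.194, -0.981, 1.136], [0.0, 0.0, 0.0, 1.0]]
pin_a_center [(0.41, [0.486, -0.227, 0.057], [403.0, 267.0]), (0.34, [0.565, 0.27, 0.061], [158.0, 232.0])]
tray [(0.73, [0.492, -0.31, 0.001], [439.0, 267.0])]
stand [(0.97, [0.567, 0.167, 0.012], [213.0, 234.0]), (0.27, [0.732, -0.262, 0.082], [417.0, 146.0])]
rest_center [(0.62, [0.569, 0.166, 0.018], [213.0, 233.0])]
sliding_jaw [(0.96, [0.588, 0.222, 0.058], [182.0, 220.0])]
fixed_jaw []
slider_grip [(0.56, [0.589, 0.228, 0.057], [179.0, 220.0])]
small_compartment [(0.57, [0.492, -0.304, 0.005], [437.0, 267.0])]
fixed_face [(0.94, [0.567, 0.166, 0.006], [214.0, 235.0]), (0.67, [0.493, -0.309, 0.003], [438.0, 266.0])]
sliding_face [(0.55, [0.589, 0.223, 0.062], [181.0, 219.0])]
side 538.5002064079067 -0.03596390905006952 [[0.995, -0.07, 0.072, 0.474], [-0.1, -0.669, 0.736, -0.935], [-0.003, -0.74, -0.673, 0.848], [0.0, 0.0, 0.0, 1.0]]
pin_a_center [(0.61, [0.576, 0.146, 0.01], [312.0, 202.0]), (0.55, [0.503, -0.315, 0.04
[... 784 characters left out ...]
time': 1.1, 'joint_pos': array([ 1.05502192e+00,  5.27229551e-02,  1.61288172e+00, -2.95330106e-05,
        1.47606526e+00, -1.19032684e-01]), 'joint_vel': array([ 0.00209136, -0.00072712,  0.00124607,  0.00064418,  0.00134951,
        0.00160271]), 'joint_efforts': array([-9.12738942e-04, -3.93712127e+01, -3.70455229e+01, -1.30538483e-04,
        6.32149495e-04, -2.52158247e-05]), 'tool_pos': array([0.24152061, 0.57641572, 0.23130027]), 'tool_rot': array([ 1.90662187e-06,  1.97071034e-01,  9.80389211e-01, -4.12970978e-05]), 'contact_force': array([ 0.58462006, -0.05178971, -0.31928554]), 'ft_torque': array([-0.00884362,  0.01664031, -0.02323643]), 'gripper_width': 0.9977967957330173} 0.0187
```

View pics/top0.png

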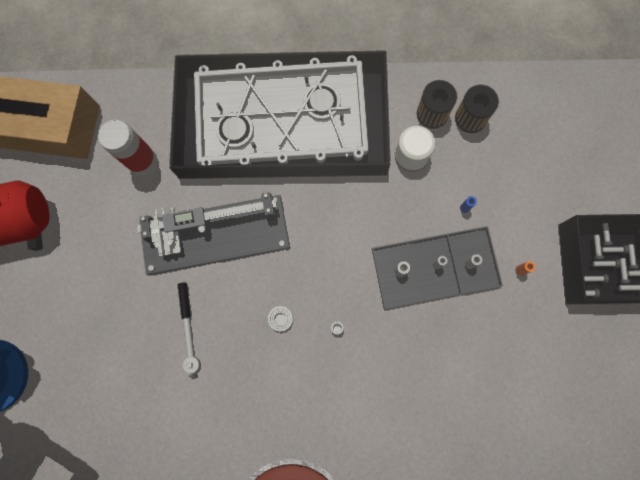

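View pics/side0.png

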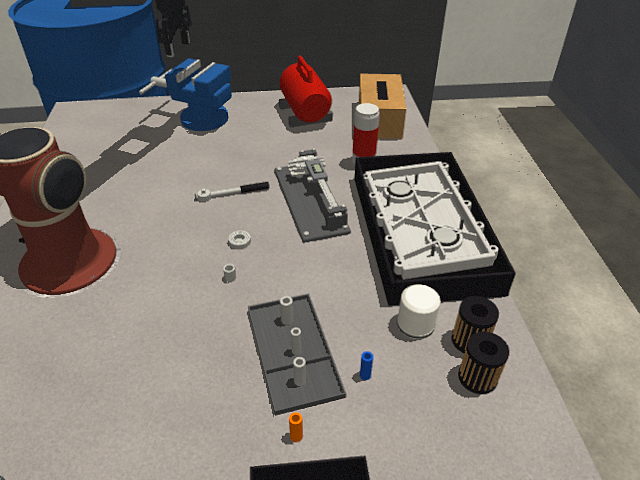

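The pins show in the top view at (403,267), (442,261) and (477,260). The look-alikes are blue at (468,204) and orange at (529,267). I choose (477,260), which stands alone in the small compartment at the -y end. I'll check it in a close crop.

Run:
```python
from h import *
t=np.load("top0.npz"); s=np.load("side0.npz")
def crop(im,u,v,w,h,W,H): return cv2.resize(im[v:v+h,u:u+w],(W,H),interpolation=cv2.INTER_CUBIC)
a=crop(t["im"],135,185,160,90,800,450)
b=crop(t["im"],370,220,140,90,233,150); b=crop(t["im"],440,225,66,75,132,150)
c=crop(s["im"],270,340,80,75,160,150); e=crop(s["im"],270,140,85,100,127,150)
row=np.hstack([b,c,e]); row=np.hstack([row,np.zeros((150,800-row.shape[1],3),np.uint8)])
save("crop1.png",np.vstack([a,row]))
for n,D in(("top",t),("side",s)):
    C=cloud(n,D["d"]); np.save(n+"_c.npy",C)
    # pins: points z 0.03..0.09 in tray region
    m=(C[...,2]>0.03)&(C[...,2]<0.09)&(C[...,0]>0.4)&(C[...,0]<0.6)&(C[...,1]<-0.12)&(C[...,1]>-0.46)&(D["d"]>0)
    k,l=cv2.connectedComponents(m.astype(np.uint8))[:2]
    for i in range(1,k):
        p=C[l==i]; 
        if len(p)>8:
            tz=np.percentile(p[:,2],95); q=p[p[:,2]>tz-.006]; print(n,len(p),"topz",tz.round(4),"mid",((q.min(0)+q.max(0))/2).round(4),"ext",np.ptp(q,axis=0).round(4))
    # stand: base plate points
    m=(C[...,2]>0.008)&(C[...,2]<0.018)&(abs(C[...,0]-.56)<.12)&(abs(C[...,1]-.16)<.2)&(D["d"]>0)
    p=C[m]; r=cv2.minAreaRect(p[:,:2].astype(np.float32)); print(n,"base",r,len(p))
    m=(C[...,2]>0.008)&(C[...,2]<0.2)&(C[...,0]>.5)&(C[...,0]<.65)&(C[...,1]>.02)&(C[...,1]<.30)&(D["d"]>0)
    m=(abs(C[...,0]-.49)<.1)&(abs(C[...,1]+.3)<.16)&(C[...,2]>.008)&(C[...,2]<.02)
    p=C[m]; r=cv2.minAreaRect(p[:,:2].astype(np.float32)); print(n,"tray",r,len(p))
```

```text
top 127 topz 0.063 mid [ 0.4978 -0.3745  0.0616] ext [0.0199 0.0228 0.0087]
top 93 topz 0.0635 mid [ 0.4975 -0.3052  0.0617] ext [0.0185 0.0164 0.0083]
top 127 topz 0.0638 mid [ 0.4846 -0.228   0.0617] ext [0.0224 0.0225 0.0074]
top base ((0.5401497483253479, 0.16209982335567474), (0.17505252361297607, 0.3103041648864746), 10.58633041381836) 4849
top tray ((0.4920918345451355, -0.303404837846756), (0.13079111278057098, 0.2518869638442993), 10.080796241760254) 775
side 235 topz 0.0661 mid [ 0.489  -0.2289  0.0643] ext [0.0237 0.0278 0.0083]
side 175 topz 0.0659 mid [ 0.5017 -0.3058  0.0646] ext [0.0174 0.0208 0.009 ]
side 235 topz 0.0663 mid [ 0.5026 -0.3744  0.0644] ext [0.0215 0.022  0.0081]
side base ((0.5618264079093933, 0.15700942277908325), (0.1677168607711792, 0.3254675269126892), 25.582286834716797) 2454
side tray ((0.49600908160209656, -0.3029607832431793), (0.13105539977550507, 0.2554991841316223), 10.108652114868164) 1396
```

View pics/crop1.png

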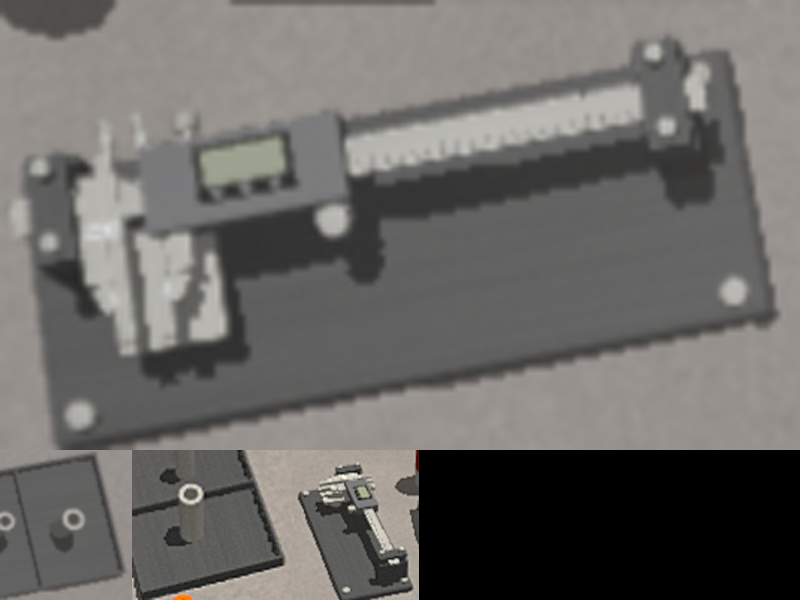

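Crop: the chosen pin is a plain grey tube, alone in the small compartment. The stand's clamp screw heads are at crop pixels (40,167), (49,242), (653,52) and (666,126), and the jaws are nearly shut. Next I fit the stand's pose from those points and overlay it in both views.

```bash
cat >> h.py <<'E'
def stand_T(x,y,yaw):
    c,s=np.cos(yaw),np.sin(yaw); T=np.eye(4); T[:2,:2]=[[c,-s],[s,c]]; T[:2,3]=[x,y]; return T
def tf(T,p): p=np.atleast_2d(p); return p@T[:3,:3].T+T[:3,3]
E
python3 - <<'E'
from h import *
g=lambda P:[(135+a/5-.4,185+b/5-.4) for a,b in P]
A=atz("top",g([(44.5,204.5),(659.5,89)]),.07); d=A[0]-A[1]
yaw=np.arctan2(-d[0],d[1]); print("posts",A.round(4),"len",np.hypot(*d[:2]),"yaw",np.degrees(yaw))
m=A.mean(0); T=stand_T(0,0,yaw); o=m[:2]-tf(T,[.03,-.0005,0])[0,:2]; print("origin",o)
T=stand_T(*o,yaw); Ti=np.linalg.inv(T)
print("basecorners",tf(Ti,atz("top",g([(725,52),(772,318),(60,447)]),.012)).round(4))
print("housing",tf(Ti,atz("top",g([(142,150),(335,112),(347,197),(150,232)]),.063)).round(4))
print("rest corner",tf(Ti,atz("top",g([(227,335)]),.04)).round(4))
print("jaw faces@tip",tf(Ti,atz("top",g([(135,353),(148,350),(135,300),(142,300)]),.058)).round(4))
np.save("T.npy",T)
s=np.load("side0.npz")["im"].copy()
s=s[135:245,265:365]; s=cv2.resize(s,(600,660),interpolation=cv2.INTER_CUBIC)[:600]
P=[[.03,.127,.07],[.03,-.128,.07],[.06,-.155,.012],[-.06,-.155,.012],[-.06,.155,.012]]
for q in px("side",tf(T,P)): cv2.drawMarker(s,tuple(int(v) for v in ((q-[265,135])*6+2.5)),(255,0,0),0,14,1)
save("side1.png",s)
E
```

```text
posts [[0.5756 0.2969 0.07  ]
 [0.6202 0.0464 0.07  ]] len 0.25445383504872415 yaw 10.088234393111676
origin [0.56824797 0.1668802 ]
basecorners [[ 0.057  -0.1533  0.012 ]
 [-0.0612 -0.1533  0.012 ]
 [-0.0591  0.1515  0.012 ]]
housing [[0.0471 0.0865 0.063 ]
 [0.0478 0.0058 0.063 ]
 [0.0114 0.006  0.063 ]
 [0.0123 0.0876 0.063 ]]
rest corner [[-0.031   0.0681  0.04  ]]
jaw faces@tip [[-0.0351  0.1015  0.058 ]
 [-0.0349  0.0961  0.058 ]
 [-0.0134  0.0987  0.058 ]
 [-0.0139  0.0958  0.058 ]]
```

View pics/side1.png

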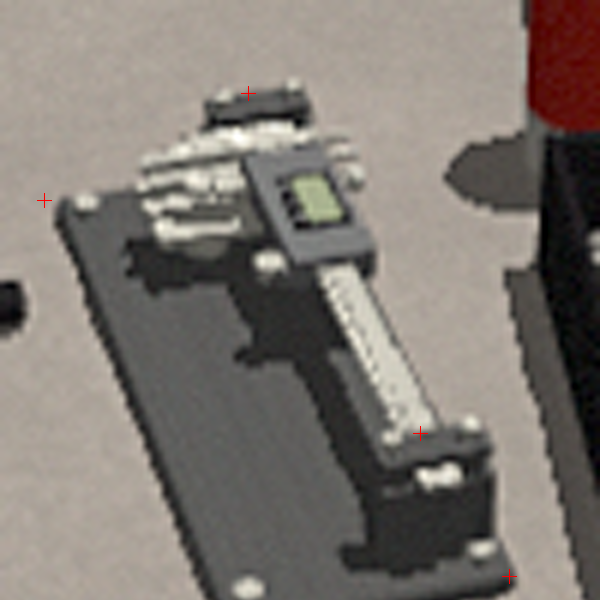

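The side view agrees in shape but sits about 4 mm further along +x, the same as for the pins. I'll use the mean, top x + 2 mm, and move above the housing.

```bash
python3 -m pendant '[{"dx":-0.461,"dy":-0.1954,"dz":0.06,"wz":57.2,"hand":1},{"dx":-0.461,"dy":-0.1954,"dz":0.06,"wz":57.2,"hand":1},{"dx":-0.461,"dy":-0.1954,"dz":0.06,"wz":57.2,"hand":1},{"dx":-0.461,"dy":-0.1954,"dz":0.06,"wz":57.2,"hand":1},{"dx":-0.461,"dy":-0.1954,"dz":0.06,"wz":57.2,"hand":1},{"dx":-0.461,"dy":-0.1954,"dz":0.06,"wz":57.2,"hand":1},{"dx":-0.461,"dy":-0.1954,"dz":0.06,"wz":57.2,"hand":1},{"dx":-0.461,"dy":-0.1954,"dz":0.06,"wz":57.2,"hand":1},{"dx":-0.461,"dy":-0.1954,"dz":0.06,"wz":57.2,"hand":1},{"dx":-0.461,"dy":-0.1954,"dz":0.06,"wz":57.2,"hand":1},{"dx":-0.461,"dy":-0.1954,"dz":0.06,"wz":57.2,"hand":1},{"dx":-0.461,"dy":-0.1954,"dz":0.06,"wz":57.2,"hand":1},{"dx":-0.461,"dy":-0.1954,"dz":0.06,"wz":57.2,"hand":1},{"dx":-0.461,"dy":-0.1954,"dz":0.06,"wz":57.2,"hand":1},{"dx":-0.461,"dy":-0.1954,"dz":0.06,"wz":57.2,"hand":1},{"dx":-0.461,"dy":-0.1954,"dz":0.06,"wz":57.2,"hand":1},{"dx":-0.461,"dy":-0.1954,"dz":0.06,"wz":57.2,"hand":1}]'
cat > st.py <<'E'
from h import *
from scipy.spatial.transform import Rotation as R
s=sensors.state(); q=s["tool_rot"]; M=R.from_quat(np.roll(q,-1)).as_matrix(); T=np.load("T.npy")
print("t",s["time"],"tcp",s["tool_pos"].round(4),"in stand",tf(np.linalg.inv(T),s["tool_pos"]).round(4),"toolx ang",np.degrees(np.arctan2(M[1,1],M[0,1])).round(2),"tooly z",M[2].round(3),"F stand",(T[:3,:3].T@s["contact_force"]).round(2),"w",round(s["gripper_width"],3))
E
python3 st.py
python3 - <<'E'
from h import *
im,_=cams.grab_frame("side"); a=im[60:260,200:440]
im2,_=cams.grab_frame("top"); b=im2[120:320,100:340]
save("hov.png",cv2.resize(np.vstack([a,b]),(720,600*1),interpolation=cv2.INTER_CUBIC)) if 0 else save("hov.png",cv2.resize(np.hstack([a,b]),(800,333),interpolation=cv2.INTER_CUBIC))
p=sensors.state()["tool_pos"]; print(px("side",p),px("top",p))
E
```

```text
t 1.1 tcp [0.2415 0.5764 0.2313] in stand [[-0.2499  0.4604  0.2313]] toolx ang 67.27 tooly z [-0. -0. -1.] F stand [ 0.57 -0.15 -0.32] w 0.998
[[178.72813201  55.21647173]] [[-69.07450485 405.96009939]]invalid input
```

View pics/hov.png

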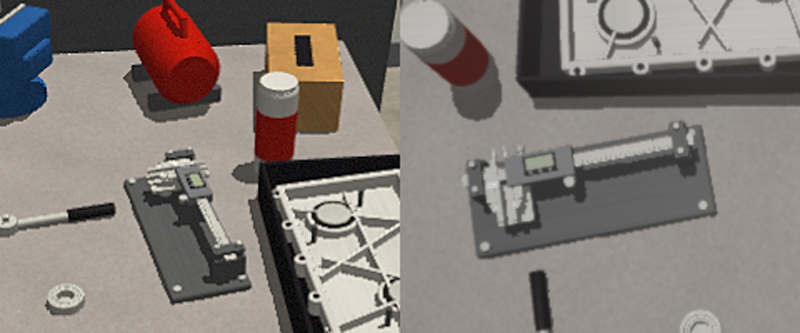

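The picture shows the scene unchanged: the move was refused as "invalid input". I'll try a row with all the keys.

```bash
python3 -m pendant '[{"wx":0,"wy":0,"wz":57.2,"dx":-0.461,"dy":-0.1954,"dz":0.06,"hand":1.0}]'; python3 -m pendant '[{"wx":0,"wy":0,"wz":7,"dx":-0.03,"dy":-0.013,"dz":0.0,"hand":1.0}]'
```

```text
time: 1.28
tool_pos: [0.2675, 0.5502, 0.2276]
tool_rot: [-0.001, 0.256, 0.967, 0.002]
contact_force: [1.4, -0.1, -0.3]
gripper_width: 1.0
time: 1.37
tool_pos: [0.2901, 0.5201, 0.2255]
tool_rot: [0.0, 0.318, 0.948, -0.0]
contact_force: [-0.3, -1.0, -0.9]
gripper_width: 0.997
```

```bash
cat > go.py <<'E'
import sys
from h import *
from scipy.spatial.transform import Rotation as R
def go(x,y,z,ang=10.1):
    s=sensors.state(); M=R.from_quat(np.roll(s["tool_rot"],-1)).as_matrix()
    Z=np.radians(ang); G=np.array([[-np.sin(Z),np.cos(Z),0],[np.cos(Z),np.sin(Z),0],[0,0,-1]]).T
    print("d",(M.T@(np.array([x,y,z])-s["tool_pos"])).round(4),"w",R.from_matrix(M.T@G).as_rotvec(degrees=True).round(2))
go(*map(float,sys.argv[1:]))
E
python3 go.py .5915 .218 .15; python3 st.py
```

```text
d [-0.4225 -0.0593  0.0759] w [-3.000e-02  6.000e-02  4.282e+01]
t 1.3667 tcp [0.2901 0.5201 0.2255] in stand [[-0.2119  0.3965  0.2255]] toolx ang 52.92 tooly z [-0.001 -0.001 -1.   ] F stand [-0.43 -0.95 -0.9 ] w 0.997
```

```bash
python3 -m pendant '[{"wx":0,"wy":0,"wz":42.8,"dx":-0.4225,"dy":-0.0593,"dz":0.06,"hand":1},{"wx":0,"wy":0,"wz":42.8,"dx":-0.4225,"dy":-0.0593,"dz":0.06,"hand":1},{"wx":0,"wy":0,"wz":42.8,"dx":-0.4225,"dy":-0.0593,"dz":0.06,"hand":1},{"wx":0,"wy":0,"wz":42.8,"dx":-0.4225,"dy":-0.0593,"dz":0.06,"hand":1},{"wx":0,"wy":0,"wz":42.8,"dx":-0.4225,"dy":-0.0593,"dz":0.06,"hand":1},{"wx":0,"wy":0,"wz":42.8,"dx":-0.4225,"dy":-0.0593,"dz":0.06,"hand":1},{"wx":0,"wy":0,"wz":42.8,"dx":-0.4225,"dy":-0.0593,"dz":0.06,"hand":1},{"wx":0,"wy":0,"wz":42.8,"dx":-0.4225,"dy":-0.0593,"dz":0.06,"hand":1},{"wx":0,"wy":0,"wz":42.8,"dx":-0.4225,"dy":-0.0593,"dz":0.06,"hand":1},{"wx":0,"wy":0,"wz":42.8,"dx":-0.4225,"dy":-0.0593,"dz":0.06,"hand":1},{"wx":0,"wy":0,"wz":42.8,"dx":-0.4225,"dy":-0.0593,"dz":0.06,"hand":1},{"wx":0,"wy":0,"wz":42.8,"dx":-0.4225,"dy":-0.0593,"dz":0.06,"hand":1},{"wx":0,"wy":0,"wz":42.8,"dx":-0.4225,"dy":-0.0593,"dz":0.076,"hand":1},{"wx":0,"wy":0,"wz":42.8,"dx":-0.4225,"dy":-0.0593,"dz":0.076,"hand":1}]'
python3 st.py;python3 go.py .5915 .218 .036
python3 - <<'E'
from h import *
im,_=cams.grab_frame("side"); a=im[100:250,240:400]
im2,_=cams.grab_frame("top"); b=im2[150:300,120:280]
p=sensors.state()["tool_pos"]; print((px("side",p)-[240,100])*2.5,(px("top",p)-[120,150])*2.5+[400,0])
save("hov2.png",cv2.resize(np.hstack([a,b]),(800,375),interpolation=cv2.INTER_CUBIC))
E
```

```text
time: 2.53
tool_pos: [0.5903, 0.2199, 0.1479]
tool_rot: [-0.002, 0.641, 0.768, -0.002]
contact_force: [-0.7, -0.2, -1.6]
gripper_width: 1.002
t 2.5333 tcp [0.5903 0.2199 0.1479] in stand [[0.031  0.0483 0.1479]] toolx ang 10.32 tooly z [ 0.    -0.004 -1.   ] F stand [-0.7  -0.1  -1.58] w 1.002
d [-0.0021  0.0013  0.1119] w [-0.26 -0.02  0.22]
[[186.36499926  97.08115283]] [[522.98163121 145.67515779]]
```

View pics/hov2.png

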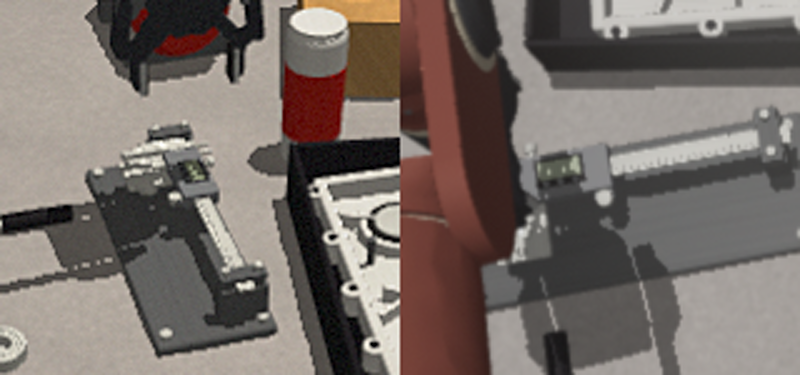

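Side crop: the fingertips at (142,88) and (234,78) straddle the housing line, with their middle within 1–2 mm of the projected TCP. That confirms the mean x. I'll descend and pinch.

```bash
python3 -m pendant '[{"wx":-0.26,"wy":0,"wz":0.2,"dx":-0.002,"dy":0.001,"dz":0.04,"hand":1},{"wx":-0.26,"wy":0,"wz":0.2,"dx":-0.002,"dy":0.001,"dz":0.075,"hand":1},{"wx":-0.26,"wy":0,"wz":0.2,"dx":-0.002,"dy":0.001,"dz":0.1,"hand":1},{"wx":-0.26,"wy":0,"wz":0.2,"dx":-0.002,"dy":0.001,"dz":0.112,"hand":1},{"wx":-0.26,"wy":0,"wz":0.2,"dx":-0.002,"dy":0.001,"dz":0.112,"hand":0.5},{"wx":-0.26,"wy":0,"wz":0.2,"dx":-0.002,"dy":0.001,"dz":0.112,"hand":0.2},{"wx":-0.26,"wy":0,"wz":0.2,"dx":-0.002,"dy":0.001,"dz":0.112,"hand":0},{"wx":-0.26,"wy":0,"wz":0.2,"dx":-0.002,"dy":0.001,"dz":0.112,"hand":0}]'; python3 st.py; python3 go.py .5915 .218 .036
```

```text
time: 3.3
tool_pos: [0.5955, 0.2184, 0.0414]
tool_rot: [0.003, 0.642, 0.767, 0.004]
contact_force: [-0.7, 0.1, -0.1]
gripper_width: 0.5
t 3.3 tcp [0.5955 0.2184 0.0414] in stand [[0.0359 0.046  0.0414]] toolx ang 10.12 tooly z [ 0.     0.009 -1.   ] F stand [-0.65  0.25 -0.07] w 0.5
d [ 0.0003 -0.0041  0.0054] w [ 0.54 -0.02  0.02]
```

```bash
python3 -m pendant '[{"wx":0.5,"wy":0,"wz":0,"dx":0,"dy":-0.004,"dz":0.005,"hand":0.1},{"wx":0.5,"wy":0,"wz":0,"dx":0,"dy":-0.004,"dz":0.005,"hand":0.1},{"wx":0.5,"wy":0,"wz":0,"dx":0,"dy":-0.004,"dz":0.005,"hand":0.1}]'; python3 st.py; python3 -m pendant '[{"wx":0,"wy":0,"wz":0,"dx":0,"dy":0,"dz":0,"hand":-0.1},{"wx":0,"wy":0,"wz":0,"dx":0,"dy":0,"dz":0,"hand":-0.2},{"wx":0,"wy":0,"wz":0,"dx":0,"dy":0,"dz":0,"hand":-0.2}]';python3 st.py
```

```text
time: 3.55
tool_pos: [0.5896, 0.217, 0.0336]
tool_rot: [-0.001, 0.642, 0.767, -0.002]
contact_force: [0.2, 0.5, 0.3]
gripper_width: 0.551
t 3.55 tcp [0.5896 0.217  0.0336] in stand [[0.0298 0.0456 0.0336]] toolx ang 10.1 tooly z [ 0.    -0.004 -1.   ] F stand [0.25 0.43 0.3 ] w 0.551
time: 3.8
tool_pos: [0.593, 0.2177, 0.0351]
tool_rot: [0.001, 0.642, 0.767, 0.002]
contact_force: [8.1, 2.0, -1.8]
gripper_width: 0.434
t 3.8 tcp [0.593  0.2177 0.0351] in stand [[0.0332 0.0457 0.0351]] toolx ang 10.1 tooly z [ 0.001  0.004 -1.   ] F stand [ 8.36  0.53 -1.82] w 0.434
```

```bash
python3 -m pendant '[{"wx":0,"wy":0,"wz":0,"dx":0,"dy":0.001,"dz":0,"hand":-0.2},{"wx":0,"wy":0,"wz":0,"dx":0,"dy":0.001,"dz":0,"hand":-0.2},{"wx":0,"wy":0,"wz":0,"dx":0,"dy":0.001,"dz":0,"hand":-0.2},{"wx":0,"wy":0,"wz":0,"dx":0,"dy":0.001,"dz":0,"hand":-0.2}]';python3 st.py; python3 -m pendant '[{"wx":0,"wy":0,"wz":0,"dx":-0.002,"dy":0,"dz":0,"hand":-0.2},{"wx":0,"wy":0,"wz":0,"dx":-0.006,"dy":0,"dz":0,"hand":-0.2},{"wx":0,"wy":0,"wz":0,"dx":-0.010,"dy":0,"dz":0,"hand":-0.2},{"wx":0,"wy":0,"wz":0,"dx":-0.014,"dy":0,"dz":0,"hand":-0.2}]'; python3 st.py
```

```text
time: 4.13
tool_pos: [0.593, 0.2177, 0.035]
tool_rot: [0.0, 0.642, 0.767, 0.001]
contact_force: [5.4, 1.7, 1.8]
gripper_width: 0.435
t 4.1333 tcp [0.593  0.2177 0.035 ] in stand [[0.0333 0.0457 0.035 ]] toolx ang 10.1 tooly z [ 0.     0.002 -1.   ] F stand [5.64 0.77 1.81] w 0.435
time: 4.47
tool_pos: [0.5953, 0.2046, 0.035]
tool_rot: [-0.0, 0.642, 0.767, 0.001]
contact_force: [6.1, 4.2, 0.4]
gripper_width: 0.437
t 4.4667 tcp [0.5953 0.2046 0.035 ] in stand [[0.0333 0.0324 0.035 ]] toolx ang 10.11 tooly z [ 0.002  0.002 -1.   ] F stand [6.73 3.02 0.36] w 0.437
```

```bash
python3 -m pendant '[{"wx":0,"wy":0,"wz":0,"dx":-0.005,"dy":0.001,"dz":0,"hand":-0.2},{"wx":0,"wy":0,"wz":0,"dx":-0.01,"dy":0.001,"dz":0,"hand":-0.2},{"wx":0,"wy":0,"wz":0,"dx":-0.015,"dy":0.001,"dz":0,"hand":-0.2},{"wx":0,"wy":0,"wz":0,"dx":-0.02,"dy":0.001,"dz":0,"hand":-0.2},{"wx":0,"wy":0,"wz":0,"dx":-0.025,"dy":0.001,"dz":0,"hand":-0.2},{"wx":0,"wy":0,"wz":0,"dx":-0.03,"dy":0.001,"dz":0,"hand":-0.2},{"wx":0,"wy":0,"wz":0,"dx":-0.035,"dy":0.001,"dz":0,"hand":-0.2},{"wx":0,"wy":0,"wz":0,"dx":-0.04,"dy":0.001,"dz":0,"hand":-0.2},{"wx":0,"wy":0,"wz":0,"dx":-0.04,"dy":0.001,"dz":0,"hand":-0.2},{"wx":0,"wy":0,"wz":0,"dx":-0.04,"dy":0.001,"dz":0,"hand":-0.2}]'; python3 st.py; python3 -m pendant '[{"wx":0,"wy":0,"wz":0,"dx":0,"dy":0,"dz":0,"hand":0},{"wx":0,"wy":0,"wz":0,"dx":0,"dy":0,"dz":0,"hand":0.2},{"wx":0,"wy":0,"wz":0,"dx":0,"dy":0,"dz":0,"hand":0.4},{"wx":0,"wy":0,"wz":0,"dx":0,"dy":0,"dz":0,"hand":0.4},{"wx":0,"wy":0,"wz":0,"dx":0,"dy":0,"dz":-0.04,"hand":0.3},{"wx":0,"wy":0,"wz":0,"dx":0,"dy":0,"dz":-0.08,"hand":0.3},{"wx":0,"wy":0,"wz":0,"dx":0,"dy":0,"dz":-0.12,"hand":0.3},{"wx":0,"wy":0,"wz":0,"dx":0,"dy":0,"dz":-0.12,"hand":0.3}]'; python3 st.py; python3 go.py .5005 -.3745 .15
```

```text
time: 5.3
tool_pos: [0.6027, 0.1637, 0.0349]
tool_rot: [0.0, 0.642, 0.767, -0.001]
contact_force: [2.4, 0.4, 5.0]
gripper_width: 0.436
t 5.3 tcp [0.6027 0.1637 0.0349] in stand [[ 0.0333 -0.0092  0.0349]] toolx ang 10.08 tooly z [-0.001 -0.001 -1.   ] F stand [ 2.39 -0.01  5.03] w 0.436
time: 5.97
tool_pos: [0.6065, 0.1651, 0.1635]
tool_rot: [0.004, 0.642, 0.767, 0.004]
contact_force: [0.9, -0.2, 1.5]
gripper_width: 0.647
t 5.9667 tcp [0.6065 0.1651 0.1635] in stand [[ 0.0374 -0.0085  0.1635]] toolx ang 10.12 tooly z [-0.001  0.011 -1.   ] F stand [ 0.8  -0.35  1.53] w 0.647
d [-0.5126 -0.1993  0.0116] w [0.63 0.03 0.02]
```

```bash
python3 -m pendant '[{"wx":0.4,"wy":0,"wz":0,"dx":-0.513,"dy":-0.199,"dz":0,"hand":0.1},{"wx":0.4,"wy":0,"wz":0,"dx":-0.513,"dy":-0.199,"dz":0,"hand":0.1},{"wx":0.4,"wy":0,"wz":0,"dx":-0.513,"dy":-0.199,"dz":0,"hand":0.1},{"wx":0.4,"wy":0,"wz":0,"dx":-0.513,"dy":-0.199,"dz":0,"hand":0.1},{"wx":0.4,"wy":0,"wz":0,"dx":-0.513,"dy":-0.199,"dz":0,"hand":0.1},{"wx":0.4,"wy":0,"wz":0,"dx":-0.513,"dy":-0.199,"dz":0,"hand":0.1},{"wx":0.4,"wy":0,"wz":0,"dx":-0.513,"dy":-0.199,"dz":0,"hand":0.1},{"wx":0.4,"wy":0,"wz":0,"dx":-0.513,"dy":-0.199,"dz":0,"hand":0.1},{"wx":0.4,"wy":0,"wz":0,"dx":-0.513,"dy":-0.199,"dz":0,"hand":0.1},{"wx":0.4,"wy":0,"wz":0,"dx":-0.513,"dy":-0.199,"dz":0,"hand":0.1},{"wx":0.4,"wy":0,"wz":0,"dx":-0.513,"dy":-0.199,"dz":0,"hand":0.1},{"wx":0.4,"wy":0,"wz":0,"dx":-0.513,"dy":-0.199,"dz":0,"hand":0.1},{"wx":0.4,"wy":0,"wz":0,"dx":-0.513,"dy":-0.199,"dz":0,"hand":0.1},{"wx":0.4,"wy":0,"wz":0,"dx":-0.513,"dy":-0.199,"dz":0.01,"hand":0.1},{"wx":0.4,"wy":0,"wz":0,"dx":-0.513,"dy":-0.199,"dz":0.01,"hand":0.1},{"wx":0.4,"wy":0,"wz":0,"dx":-0.513,"dy":-0.199,"dz":0.01,"hand":0.1},{"wx":0.4,"wy":0,"wz":0,"dx":-0.513,"dy":-0.199,"dz":0.01,"hand":0.1},{"wx":0.4,"wy":0,"wz":0,"dx":-0.513,"dy":-0.199,"dz":0.01,"hand":0.1}]'; python3 st.py; python3 go.py .5005 -.3745 .032;  python3 - <<'E'
from h import *
T=np.load("T.npy"); Ti=np.linalg.inv(T)
im2,d=cams.grab_frame("top"); np.savez("top1.npz",im=im2,d=d); b=im2[185:275,135:295]
im,ds=cams.grab_frame("side"); np.savez("side1.npz",im=im,d=ds); a=im[270:420,220:380]
c=im2[200:300,400:507]
save("open.png",np.vstack([cv2.resize(b,(640,360),interpolation=cv2.INTER_CUBIC),np.hstack([cv2.resize(a,(256,240),interpolation=cv2.INTER_CUBIC),cv2.resize(c,(256,240),interpolation=cv2.INTER_CUBIC),np.zeros((240,128,3),np.uint8)])]))
p=sensors.state()["tool_pos"]; print((px("side",p)-[220,270])*1.6+[0,360],(px("top",p)-[400,200])*2.4+[256,360])
E
```

```text
time: 7.47
tool_pos: [0.4961, -0.374, 0.1441]
tool_rot: [-0.004, 0.641, 0.767, -0.004]
contact_force: [-0.6, -0.1, -0.4]
gripper_width: 0.548
t 7.4667 tcp [ 0.4961 -0.374   0.1441] in stand [[-0.1657 -0.5199  0.1441]] toolx ang 10.22 tooly z [ 0.001 -0.011 -1.   ] F stand [-0.57 -0.02 -0.38] w 0.548
d [-0.0013  0.0055  0.1121] w [-0.64 -0.03  0.12]
[[118.60704167 460.78427163]] [[467.68932065 490.0397682 ]]
```

View pics/open.png

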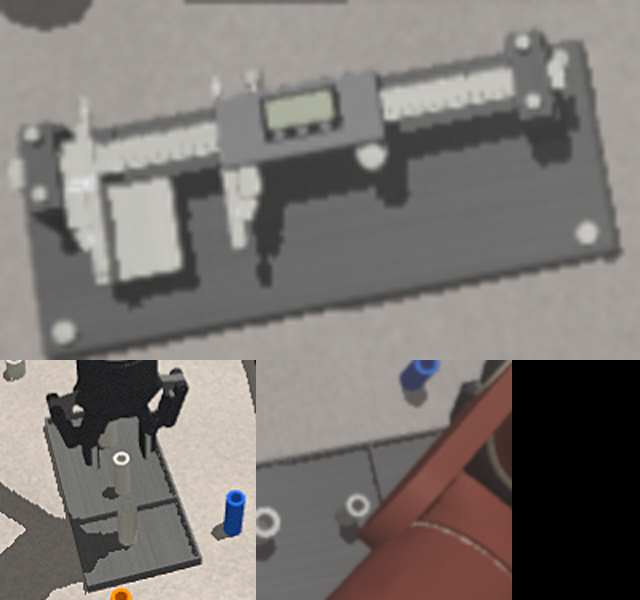

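The caliper is open by about 55 mm and the rest is clear, with corners in the 4x crop at (107,185), (172,178), (184,268) and (118,280). In the side view the fingers straddle the pin, whose rim is at (122,458). Next I let the arm settle, locate the rest, and descend.

```bash
python3 -m pendant '[{"wx":0,"wy":0,"wz":0,"dx":0,"dy":0,"dz":0,"hand":0.1},{"wx":0,"wy":0,"wz":0,"dx":0,"dy":0,"dz":0.02,"hand":0.1},{"wx":0,"wy":0,"wz":0,"dx":0,"dy":0,"dz":0.04,"hand":0.1},{"wx":0,"wy":0,"wz":0,"dx":0,"dy":0,"dz":0.04,"hand":0.1},{"wx":0,"wy":0,"wz":0,"dx":0,"dy":0,"dz":0.04,"hand":0.1},{"wx":0,"wy":0,"wz":0,"dx":0,"dy":0,"dz":0.04,"hand":0.1}]'; python3 st.py; python3 go.py .5005 -.3745 .032;  python3 - <<'E'
from h import *
T=np.load("T.npy"); Ti=np.linalg.inv(T); g=lambda P:[(135+a/4-.4,185+b/4-.4) for a,b in P]
r=tf(Ti,atz("top",g([(107,185),(172,178),(184,268),(118,280)]),.04)); print("rest",r.round(4),r.mean(0))
print("fixed face",tf(Ti,atz("top",g([(107,280),(100,200)]),.058)).round(4))
print("sliding face",tf(Ti,atz("top",g([(234,245),(224,180)]),.058)).round(4))
r=tf(Ti,atz("top",g([(217,100),(377,72),(385,136),(222,165)]),.063));print("housing",r.round(4),r.mean(0))
for n in("top1","side1"):
    D=np.load(n+".npz"); C=cloud(n[:-1],D["d"]); S=tf(Ti,C.reshape(-1,3)).reshape(C.shape)
    m=(abs(S[...,0])<.045)&(abs(S[...,1]-.08)<.04)&(abs(S[...,2]-.04)<.006); m=cv2.erode(m.astype(np.uint8),np.ones((2,2)))>0
    p=S[m]; print(n,len(p),p.mean(0).round(4),np.percentile(p,[3,97],axis=0).round(4).tolist())
E
```

```text
time: 8.07
tool_pos: [0.4957, -0.3758, 0.1052]
tool_rot: [-0.003, 0.642, 0.767, -0.004]
contact_force: [-0.1, -0.1, 0.3]
gripper_width: 0.551
t 8.0667 tcp [ 0.4957 -0.3758  0.1052] in stand [[-0.1665 -0.5216  0.1052]] toolx ang 10.13 tooly z [-0.001 -0.011 -1.   ] F stand [-0.14 -0.08  0.29] w 0.551
d [0.0005 0.0057 0.0731] w [-0.6   0.05  0.03]
rest [[ 0.0199  0.1008  0.04  ]
 [ 0.0171  0.0667  0.04  ]
 [-0.0312  0.0669  0.04  ]
 [-0.031   0.1015  0.04  ]] [-0.00629588  0.08395938  0.04      ]
fixed face [[-0.0338  0.1018  0.058 ]
 [ 0.0081  0.1001  0.058 ]]
sliding face [[-0.0281  0.0354  0.058 ]
 [ 0.0063  0.0358  0.058 ]]
housing [[ 0.0474  0.0325  0.063 ]
 [ 0.0463 -0.0509  0.063 ]
 [ 0.0122 -0.0498  0.063 ]
 [ 0.013   0.0346  0.063 ]] [ 0.02971463 -0.00841854  0.063     ]
top1 353 [-0.0073  0.0852  0.0389] [[-0.0304, 0.0692, 0.0356], [0.0165, 0.1015, 0.043]]<stdin>:10: RuntimeWarning: Mean of empty slice.
  ret = um.true_divide(
Traceback (most recent call last):
IndexError: index -1 is out of bounds for axis 0 with size 0
```

```bash
python3 -m pendant '[{"wx":-0.6,"wy":0,"wz":0,"dx":0.0005,"dy":0.0057,"dz":0.005,"hand":0.1},{"wx":-0.6,"wy":0,"wz":0,"dx":0.0005,"dy":0.0057,"dz":0.005,"hand":0.1},{"wx":-0.6,"wy":0,"wz":0,"dx":0.0005,"dy":0.0057,"dz":0.005,"hand":0.1},{"wx":-0.6,"wy":0,"wz":0,"dx":0.0005,"dy":0.0057,"dz":0.005,"hand":0.1},{"wx":-0.6,"wy":0,"wz":0,"dx":0.0005,"dy":0.0057,"dz":0.005,"hand":0.1}]'; python3 st.py; python3 go.py .5005 -.3745 .032
```

```text
time: 8.48
tool_pos: [0.5008, -0.3744, 0.0995]
tool_rot: [0.0, 0.642, 0.767, -0.0]
contact_force: [-0.1, 0.0, -0.3]
gripper_width: 0.552
t 8.4833 tcp [ 0.5008 -0.3744  0.0995] in stand [[-0.1612 -0.5211  0.0995]] toolx ang 10.1 tooly z [-0.001 -0.    -1.   ] F stand [-0.11  0.06 -0.26] w 0.552
d [ 0.     -0.0003  0.0675] w [-0.02  0.03  0.  ]
```

Settled state is right on target. Descend and grip.

```bash
python3 -m pendant '[{"wx":0,"wy":0,"wz":0,"dx":0,"dy":0,"dz":0.02,"hand":0.1},{"wx":0,"wy":0,"wz":0,"dx":0,"dy":0,"dz":0.04,"hand":0.1},{"wx":0,"wy":0,"wz":0,"dx":0,"dy":0,"dz":0.06,"hand":0.1},{"wx":0,"wy":0,"wz":0,"dx":0,"dy":0,"dz":0.0675,"hand":0.1},{"wx":0,"wy":0,"wz":0,"dx":0,"dy":0,"dz":0.0675,"hand":0.1},{"wx":0,"wy":0,"wz":0,"dx":0,"dy":0,"dz":0.0675,"hand":-0.1},{"wx":0,"wy":0,"wz":0,"dx":0,"dy":0,"dz":0.0675,"hand":-0.2},{"wx":0,"wy":0,"wz":0,"dx":0,"dy":0,"dz":0.0675,"hand":-0.3},{"wx":0,"wy":0,"wz":0,"dx":0,"dy":0,"dz":0.0675,"hand":-0.4},{"wx":0,"wy":0,"wz":0,"dx":0,"dy":0,"dz":0.0675,"hand":-0.5},{"wx":0,"wy":0,"wz":0,"dx":0,"dy":0,"dz":0.0675,"hand":-1},{"wx":0,"wy":0,"wz":0,"dx":0,"dy":0,"dz":0.0675,"hand":-1},{"wx":0,"wy":0,"wz":0,"dx":0,"dy":0,"dz":0.0675,"hand":-1}]'; python3 st.py
```

```text
time: 9.57
tool_pos: [0.5015, -0.3749, 0.0331]
tool_rot: [0.001, 0.642, 0.767, -0.0]
contact_force: [0.7, 0.3, 6.5]
gripper_width: 0.238
t 9.5667 tcp [ 0.5015 -0.3749  0.0331] in stand [[-0.1606 -0.5217  0.0331]] toolx ang 10.11 tooly z [-0.002  0.001 -1.   ] F stand [0.76 0.16 6.49] w 0.238
```

```bash
python3 -m pendant '[{"wx":0,"wy":0,"wz":0,"dx":0,"dy":0,"dz":-0.01,"hand":-1},{"wx":0,"wy":0,"wz":0,"dx":0,"dy":0,"dz":-0.03,"hand":-1},{"wx":0,"wy":0,"wz":0,"dx":0,"dy":0,"dz":-0.05,"hand":-1},{"wx":0,"wy":0,"wz":0,"dx":0,"dy":0,"dz":-0.075,"hand":-1},{"wx":0,"wy":0,"wz":0,"dx":0,"dy":0,"dz":-0.1,"hand":-1},{"wx":0,"wy":0,"wz":0,"dx":0,"dy":0,"dz":-0.1,"hand":-1},{"wx":0,"wy":0,"wz":0,"dx":0,"dy":0,"dz":-0.1,"hand":-1},{"wx":0,"wy":0,"wz":0,"dx":0,"dy":0,"dz":-0.1,"hand":-1}]'; python3 st.py
python3 - <<'E'
from h import *
im,d=cams.grab_frame("side"); np.savez("side2.npz",im=im,d=d)
a=im[230:430,210:410]; p=sensors.state()["tool_pos"]; print((px("side",[p,p-[0,0,.030]])-[210,230])*3)
save("lift.png",cv2.resize(a,(600,600),interpolation=cv2.INTER_CUBIC))
T=np.load("T.npy"); print(tf(T,[-.002,.086,.12]))
E
python3 go.py .553 .252 .133
```

```text
time: 10.23
tool_pos: [0.4999, -0.3736, 0.1302]
tool_rot: [-0.001, 0.642, 0.767, -0.0]
contact_force: [-1.2, 0.1, -1.7]
gripper_width: 0.239
t 10.2333 tcp [ 0.4999 -0.3736  0.1302] in stand [[-0.162  -0.5202  0.1302]] toolx ang 10.1 tooly z [ 0.002 -0.002 -1.   ] F stand [-1.18  0.29 -1.69] w 0.239
[[258.86129378 324.13087059]
 [260.16658144 356.93284258]]
[[0.55121474 0.25120024 0.12      ]]
d [ 0.6062  0.1623 -0.0023] w [-0.17 -0.17 -0.  ]
```

View pics/lift.png

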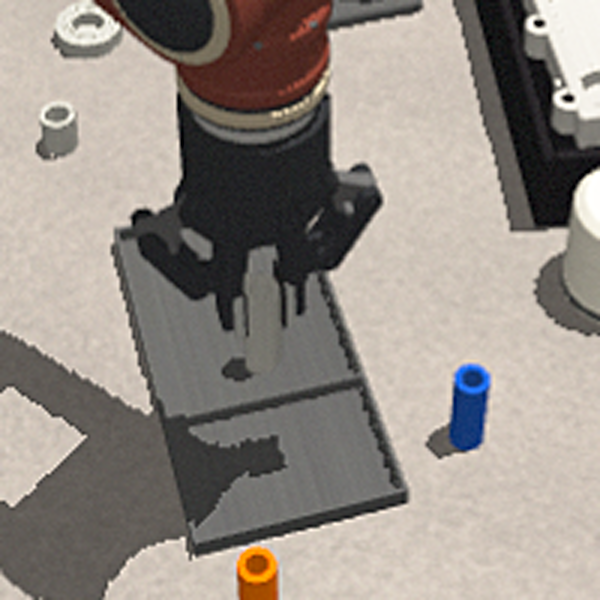

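The pin is held: the small compartment is empty, and the tube between the fingers overlaps the middle pin standing behind it at foot (265,370). Next I carry it above the rest.

```bash
python3 -m pendant '[{"wx":0,"wy":0,"wz":0,"dx":0.03,"dy":0.008,"dz":0,"hand":-1},{"wx":0,"wy":0,"wz":0,"dx":0.6057,"dy":0.1604,"dz":-0.002,"hand":-1},{"wx":0,"wy":0,"wz":0,"dx":0.6057,"dy":0.1604,"dz":-0.002,"hand":-1},{"wx":0,"wy":0,"wz":0,"dx":0.6057,"dy":0.1604,"dz":-0.002,"hand":-1},{"wx":0,"wy":0,"wz":0,"dx":0.6057,"dy":0.1604,"dz":-0.002,"hand":-1},{"wx":0,"wy":0,"wz":0,"dx":0.6057,"dy":0.1604,"dz":-0.002,"hand":-1},{"wx":0,"wy":0,"wz":0,"dx":0.6057,"dy":0.1604,"dz":-0.002,"hand":-1},{"wx":0,"wy":0,"wz":0,"dx":0.6057,"dy":0.1604,"dz":-0.002,"hand":-1},{"wx":0,"wy":0,"wz":0,"dx":0.6057,"dy":0.1604,"dz":-0.002,"hand":-1},{"wx":0,"wy":0,"wz":0,"dx":0.6057,"dy":0.1604,"dz":-0.002,"hand":-1},{"wx":0,"wy":0,"wz":0,"dx":0.6057,"dy":0.1604,"dz":-0.002,"hand":-1},{"wx":0,"wy":0,"wz":0,"dx":0.6057,"dy":0.1604,"dz":-0.002,"hand":-1},{"wx":0,"wy":0,"wz":0,"dx":0.6057,"dy":0.1604,"dz":-0.002,"hand":-1},{"wx":0,"wy":0,"wz":0,"dx":0.6057,"dy":0.1604,"dz":-0.002,"hand":-1},{"wx":0,"wy":0,"wz":0,"dx":0.6057,"dy":0.1604,"dz":-0.002,"hand":-1},{"wx":0,"wy":0,"wz":0,"dx":0.6057,"dy":0.1604,"dz":-0.002,"hand":-1},{"wx":0,"wy":0,"wz":0,"dx":0.6057,"dy":0.1604,"dz":-0.002,"hand":-1},{"wx":0,"wy":0,"wz":0,"dx":0.6057,"dy":0.1604,"dz":-0.002,"hand":-1},{"wx":0,"wy":0,"wz":0,"dx":0.6057,"dy":0.1604,"dz":-0.002,"hand":-1}]'; python3 -m pendant '[{"wx":0,"wy":0,"wz":0,"dx":0,"dy":0,"dz":0,"hand":-1},{"wx":0,"wy":0,"wz":0,"dx":0,"dy":0,"dz":0,"hand":-1},{"wx":0,"wy":0,"wz":0,"dx":0,"dy":0,"dz":0,"hand":-1},{"wx":0,"wy":0,"wz":0,"dx":0,"dy":0,"dz":0,"hand":-1}]'; python3 st.py; python3 go.py .5512 .2512 .075
```

```text
time: 11.87
tool_pos: [0.5516, 0.2489, 0.132]
tool_rot: [-0.001, 0.642, 0.766, -0.002]
contact_force: [0.4, -0.5, -1.1]
gripper_width: 0.242
time: 12.2
tool_pos: [0.5525, 0.2493, 0.1336]
tool_rot: [-0.0, 0.643, 0.766, -0.0]
contact_force: [-0.5, -0.1, -1.5]
gripper_width: 0.24
t 12.2 tcp [0.5525 0.2493 0.1336] in stand [[-0.0011  0.0839  0.1336]] toolx ang 10.03 tooly z [-0.    -0.001 -1.   ] F stand [-0.49  0.03 -1.5 ] w 0.24
d [ 0.0021 -0.0009  0.0586] w [-0.03  0.   -0.07]
```

```bash
python3 -m pendant '[{"wx":0,"wy":0,"wz":0,"dx":0.002,"dy":-0.001,"dz":0.015,"hand":-1},{"wx":0,"wy":0,"wz":0,"dx":0.002,"dy":-0.001,"dz":0.03,"hand":-1},{"wx":0,"wy":0,"wz":0,"dx":0.002,"dy":-0.001,"dz":0.045,"hand":-1},{"wx":0,"wy":0,"wz":0,"dx":0.002,"dy":-0.001,"dz":0.055,"hand":-1},{"wx":0,"wy":0,"wz":0,"dx":0.002,"dy":-0.001,"dz":0.059,"hand":-1},{"wx":0,"wy":0,"wz":0,"dx":0.002,"dy":-0.001,"dz":0.059,"hand":-1},{"wx":0,"wy":0,"wz":0,"dx":0.002,"dy":-0.001,"dz":0.059,"hand":-1},{"wx":0,"wy":0,"wz":0,"dx":0.002,"dy":-0.001,"dz":0.059,"hand":-1}]'; python3 st.py
python3 - <<'E'
from h import *
im,d=cams.grab_frame("side"); im2,_=cams.grab_frame("top")
p=sensors.state()["tool_pos"]; print((px("side",p)-[250,110])*4)
save("down.png",cv2.resize(im[110:230,250:390],(700,600),interpolation=cv2.INTER_CUBIC))
E
```

```text
time: 12.87
tool_pos: [0.5518, 0.2522, 0.0757]
tool_rot: [0.0, 0.642, 0.767, 0.001]
contact_force: [0.5, 0.2, -1.1]
gripper_width: 0.238
t 12.8667 tcp [0.5518 0.2522 0.0757] in stand [[-0.0012  0.0869  0.0757]] toolx ang 10.1 tooly z [ 0.     0.001 -1.   ] F stand [ 0.51  0.12 -1.12] w 0.238
[[193.57335822 192.4110198 ]]
```

View pics/down.png

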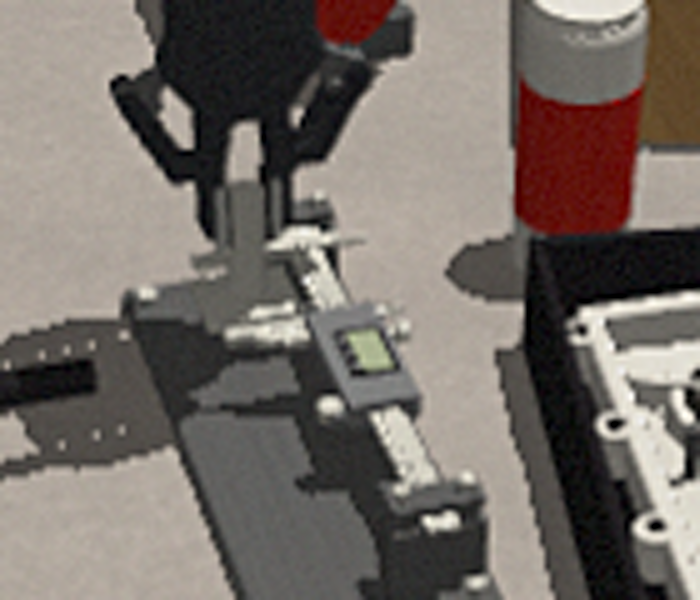

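The pin hangs upright between the jaws, fixed jaw behind and moving jaw in front at (265,325). Now lowering to contact.

```bash
python3 -m pendant '[{"wx":0,"wy":0,"wz":0,"dx":0,"dy":0,"dz":0.002,"hand":-1},{"wx":0,"wy":0,"wz":0,"dx":0,"dy":0,"dz":0.004,"hand":-1},{"wx":0,"wy":0,"wz":0,"dx":0,"dy":0,"dz":0.004,"hand":-1},{"wx":0,"wy":0,"wz":0,"dx":0,"dy":0,"dz":0.004,"hand":-1}]'; python3 -m pendant '[{"wx":0,"wy":0,"wz":0,"dx":0,"dy":0,"dz":0.001,"hand":-1},{"wx":0,"wy":0,"wz":0,"dx":0,"dy":0,"dz":0.001,"hand":-1},{"wx":0,"wy":0,"wz":0,"dx":0,"dy":0,"dz":0.001,"hand":-1}]';  python3 -m pendant '[{"wx":0,"wy":0,"wz":0,"dx":0,"dy":0,"dz":0.001,"hand":-1},{"wx":0,"wy":0,"wz":0,"dx":0,"dy":0,"dz":0.001,"hand":-1},{"wx":0,"wy":0,"wz":0,"dx":0,"dy":0,"dz":0.001,"hand":-1}]'
```

```text
time: 13.3
tool_pos: [0.5508, 0.2519, 0.0703]
tool_rot: [-0.0, 0.642, 0.767, -0.0]
contact_force: [-0.7, 0.9, -1.2]
gripper_width: 0.239
time: 13.55
tool_pos: [0.551, 0.252, 0.0701]
tool_rot: [-0.0, 0.642, 0.767, -0.0]
contact_force: [-1.7, -0.6, 4.0]
gripper_width: 0.238
time: 13.8
tool_pos: [0.5511, 0.2521, 0.0701]
tool_rot: [-0.0, 0.642, 0.767, -0.0]
contact_force: [-3.9, -1.1, 9.0]
gripper_width: 0.236
```

Contact is at TCP z = 0.0701, exactly as predicted. I'll ease off about 1.5 mm of command, then open and lift.

```bash
python3 -m pendant '[{"wx":0,"wy":0,"wz":0,"dx":0,"dy":0,"dz":-0.0015,"hand":-1},{"wx":0,"wy":0,"wz":0,"dx":0,"dy":0,"dz":-0.0015,"hand":-1},{"wx":0,"wy":0,"wz":0,"dx":0,"dy":0,"dz":-0.0015,"hand":-0.45},{"wx":0,"wy":0,"wz":0,"dx":0,"dy":0,"dz":-0.0015,"hand":-0.4},{"wx":0,"wy":0,"wz":0,"dx":0,"dy":0,"dz":-0.0015,"hand":-0.2},{"wx":0,"wy":0,"wz":0,"dx":0,"dy":0,"dz":-0.0015,"hand":0},{"wx":0,"wy":0,"wz":0,"dx":0,"dy":0,"dz":-0.0015,"hand":0},{"wx":0,"wy":0,"wz":0,"dx":0,"dy":0,"dz":-0.0015,"hand":0},{"wx":0,"wy":0,"wz":0,"dx":0,"dy":0,"dz":-0.0015,"hand":0}]'; python3 -m pendant '[{"wx":0,"wy":0,"wz":0,"dx":0,"dy":0,"dz":-0.01,"hand":0},{"wx":0,"wy":0,"wz":0,"dx":0,"dy":0,"dz":-0.03,"hand":0},{"wx":0,"wy":0,"wz":0,"dx":0,"dy":0,"dz":-0.055,"hand":0},{"wx":0,"wy":0,"wz":0,"dx":0,"dy":0,"dz":-0.08,"hand":0.1},{"wx":0,"wy":0,"wz":0,"dx":0,"dy":0,"dz":-0.08,"hand":0.1},{"wx":0,"wy":0,"wz":0,"dx":-0.04,"dy":0.017,"dz":-0.08,"hand":0.1},{"wx":0,"wy":0,"wz":0,"dx":-0.096,"dy":0.0345,"dz":-0.08,"hand":0.3},{"wx":0,"wy":0,"wz":0,"dx":-0.096,"dy":0.0345,"dz":-0.08,"hand":0.3},{"wx":0,"wy":0,"wz":0,"dx":-0.096,"dy":0.0345,"dz":-0.08,"hand":0.3},{"wx":0,"wy":0,"wz":0,"dx":-0.096,"dy":0.0345,"dz":-0.08,"hand":0.3},{"wx":0,"wy":0,"wz":0,"dx":-0.096,"dy":0.0345,"dz":-0.08,"hand":0.3}]'; python3 st.py;  python3 - <<'E'
from h import *
im,d=cams.grab_frame("side"); im2,_=cams.grab_frame("top")
save("placed.png",np.hstack([cv2.resize(im[120:220,265:365],(400,400),interpolation=cv2.INTER_CUBIC),cv2.resize(im2[180:280,135:235],(400,400),interpolation=cv2.INTER_CUBIC)]))
T=np.load("T.npy");print(tf(T,[.0333,-.0092,.035]))
E
python3 go.py .6027 .1637 .035
```

```text
time: 14.55
tool_pos: [0.551, 0.252, 0.0699]
tool_rot: [-0.0, 0.642, 0.767, -0.0]
contact_force: [0.4, -0.2, 0.3]
gripper_width: 0.501
time: 15.47
tool_pos: [0.6015, 0.164, 0.1499]
tool_rot: [-0.001, 0.642, 0.767, -0.0]
contact_force: [0.1, 0.2, 1.3]
gripper_width: 0.647
t 15.4667 tcp [0.6015 0.164  0.1499] in stand [[ 0.0322 -0.0087  0.1499]] toolx ang 10.11 tooly z [ 0.001 -0.001 -1.   ] F stand [0.1  0.16 1.27] w 0.647
[[0.60264464 0.16365542 0.035     ]]
d [-0.0011  0.0014  0.1149] w [-0.06 -0.02  0.08]
```

View pics/placed.png

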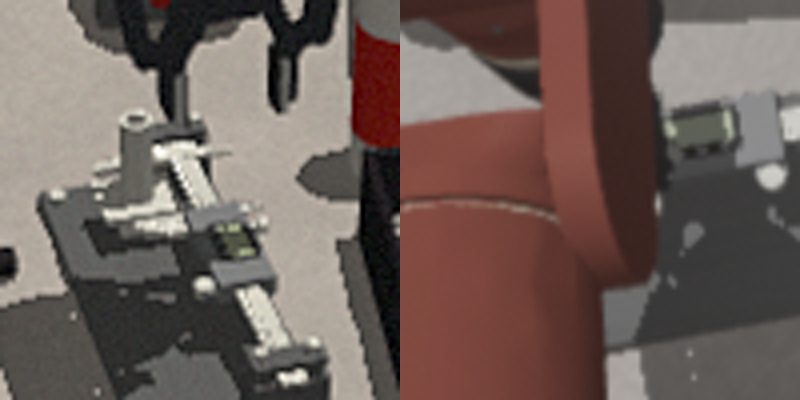

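The pin stands upright on the rest in the side view, rim at (135,120), and is let go. Back to the housing.

```bash
python3 -m pendant '[{"wx":0,"wy":0,"wz":0,"dx":-0.001,"dy":0.002,"dz":0.03,"hand":0.4},{"wx":0,"wy":0,"wz":0,"dx":-0.001,"dy":0.002,"dz":0.06,"hand":0.4},{"wx":0,"wy":0,"wz":0,"dx":-0.001,"dy":0.002,"dz":0.09,"hand":0.4},{"wx":0,"wy":0,"wz":0,"dx":-0.001,"dy":0.002,"dz":0.11,"hand":0.4},{"wx":0,"wy":0,"wz":0,"dx":-0.001,"dy":0.002,"dz":0.115,"hand":0.3},{"wx":0,"wy":0,"wz":0,"dx":-0.001,"dy":0.002,"dz":0.115,"hand":0.3},{"wx":0,"wy":0,"wz":0,"dx":-0.001,"dy":0.002,"dz":0.115,"hand":0.3}]'; python3 st.py; python3 -m pendant '[{"wx":0,"wy":0,"wz":0,"dx":0,"dy":0,"dz":0,"hand":0},{"wx":0,"wy":0,"wz":0,"dx":0,"dy":0,"dz":0,"hand":-0.1},{"wx":0,"wy":0,"wz":0,"dx":0,"dy":0,"dz":0,"hand":-0.2},{"wx":0,"wy":0,"wz":0,"dx":0,"dy":0,"dz":0,"hand":-0.2},{"wx":0,"wy":0,"wz":0,"dx":0,"dy":0,"dz":0,"hand":-0.2},{"wx":0,"wy":0,"wz":0,"dx":0,"dy":0,"dz":0,"hand":-0.2}]'; python3 st.py
```

```text
time: 16.15
tool_pos: [0.6043, 0.1636, 0.036]
tool_rot: [0.0, 0.642, 0.767, 0.0]
contact_force: [-0.3, -0.2, 0.8]
gripper_width: 0.652
t 16.15 tcp [0.6043 0.1636 0.036 ] in stand [[ 0.035  -0.0095  0.036 ]] toolx ang 10.16 tooly z [-0.     0.001 -1.   ] F stand [-0.33 -0.18  0.75] w 0.652
time: 16.65
tool_pos: [0.6031, 0.1631, 0.0373]
tool_rot: [-0.001, 0.642, 0.767, -0.001]
contact_force: [-7.8, -0.9, 6.8]
gripper_width: 0.432
t 16.65 tcp [0.6031 0.1631 0.0373] in stand [[ 0.0337 -0.0098  0.0373]] toolx ang 10.11 tooly z [ 0.    -0.003 -1.   ] F stand [-7.83  0.47  6.79] w 0.432
```

```bash
python3 -m pendant '[{"wx":0,"wy":0,"wz":0,"dx":0,"dy":-0.002,"dz":-0.0015,"hand":-0.2},{"wx":0,"wy":0,"wz":0,"dx":0,"dy":-0.002,"dz":-0.0015,"hand":-0.2},{"wx":0,"wy":0,"wz":0,"dx":0,"dy":-0.002,"dz":-0.0015,"hand":-0.2}]'; python3 st.py; python3 -m pendant '[{"wx":0,"wy":0,"wz":0,"dx":0.003,"dy":0,"dz":0,"hand":-0.2},{"wx":0,"wy":0,"wz":0,"dx":0.006,"dy":0,"dz":0,"hand":-0.2},{"wx":0,"wy":0,"wz":0,"dx":0.009,"dy":0,"dz":0,"hand":-0.2},{"wx":0,"wy":0,"wz":0,"dx":0.012,"dy":0,"dz":0,"hand":-0.2},{"wx":0,"wy":0,"wz":0,"dx":0.015,"dy":0,"dz":0,"hand":-0.2},{"wx":0,"wy":0,"wz":0,"dx":0.018,"dy":0,"dz":0,"hand":-0.2},{"wx":0,"wy":0,"wz":0,"dx":0.02,"dy":0,"dz":0,"hand":-0.2},{"wx":0,"wy":0,"wz":0,"dx":0.022,"dy":0,"dz":0,"hand":-0.2},{"wx":0,"wy":0,"wz":0,"dx":0.024,"dy":0,"dz":0,"hand":-0.2}]'; python3 st.py; python3 -m pendant '[{"wx":0,"wy":0,"wz":0,"dx":0,"dy":0,"dz":0,"hand":-0.2},{"wx":0,"wy":0,"wz":0,"dx":0,"dy":0,"dz":0,"hand":-0.2}]'; python3 st.py
python3 - <<'E'
from h import *
im,d=cams.grab_frame("side"); im2,_=cams.grab_frame("top")
save("close1.png",np.hstack([cv2.resize(im[120:220,265:365],(400,400),interpolation=cv2.INTER_CUBIC),cv2.resize(im2[180:280,135:235],(400,400),interpolation=cv2.INTER_CUBIC)]))
E
```

```text
time: 16.9
tool_pos: [0.6029, 0.1631, 0.0376]
tool_rot: [0.0, 0.642, 0.767, 0.001]
contact_force: [1.4, 2.2, -2.1]
gripper_width: 0.433
t 16.9 tcp [0.6029 0.1631 0.0376] in stand [[ 0.0334 -0.0098  0.0376]] toolx ang 10.11 tooly z [ 0.001  0.002 -1.   ] F stand [ 1.73  1.92 -2.14] w 0.433
time: 17.65
tool_pos: [0.5987, 0.1865, 0.0375]
tool_rot: [0.001, 0.642, 0.767, 0.001]
contact_force: [4.9, -3.1, 4.3]
gripper_width: 0.429
t 17.65 tcp [0.5987 0.1865 0.0375] in stand [[0.0334 0.014  0.0375]] toolx ang 10.11 tooly z [-0.     0.002 -1.   ] F stand [ 4.27 -3.87  4.26] w 0.429
time: 17.82
tool_pos: [0.5986, 0.1868, 0.0374]
tool_rot: [0.0, 0.642, 0.767, 0.001]
contact_force: [4.7, -0.0, 5.6]
gripper_width: 0.432
t 17.8167 tcp [0.5986 0.1868 0.0374] in stand [[0.0334 0.0143 0.0374]] toolx ang 10.11 tooly z [ 0.001  0.002 -1.   ] F stand [ 4.59 -0.82  5.63] w 0.432
```

View pics/close1.png

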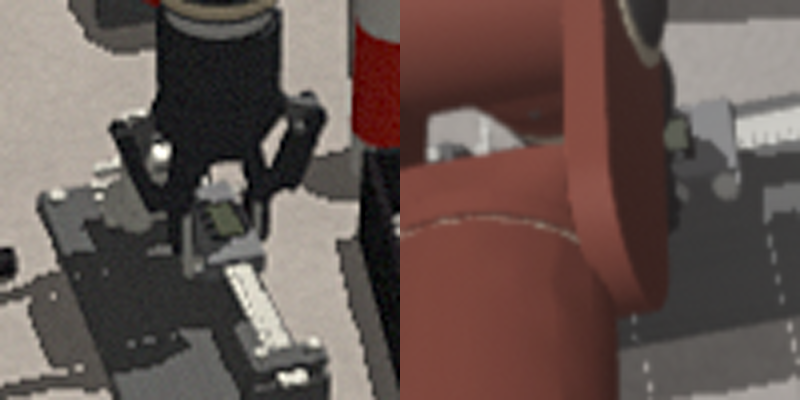

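The fingers hold the housing cleanly, and the pin is hidden behind the hand. From here I go by force, averaging several readings.

```bash
cat > fr.py <<'E'
from h import *
T=np.load("T.npy"); F=[];Q=[];P=[]
for i in range(5):
    cams.grab_frame("top"); s=sensors.state(); F.append(T[:3,:3].T@s["contact_force"]); Q.append(s["ft_torque"]); P.append(tf(np.linalg.inv(T),s["tool_pos"])[0])
print("t",round(s["time"],2),"F",np.mean(F,0).round(2),"sd",np.std(F,0).round(2),"tq",np.mean(Q,0).round(3),"y",np.mean(P,0).round(5))
E
python3 -m pendant '[{"wx":0,"wy":0,"wz":0,"dx":0.002,"dy":0.001,"dz":-0.001,"hand":-0.2},{"wx":0,"wy":0,"wz":0,"dx":0.004,"dy":0.001,"dz":-0.001,"hand":-0.2},{"wx":0,"wy":0,"wz":0,"dx":0.004,"dy":0.001,"dz":-0.001,"hand":-0.2}]' | grep force; python3 fr.py
for i in 1 2 3; do :; done
python3 -m pendant '[{"wx":0,"wy":0,"wz":0,"dx":0.001,"dy":0,"dz":0,"hand":-0.2},{"wx":0,"wy":0,"wz":0,"dx":0.001,"dy":0,"dz":0,"hand":-0.2}]'| grep force; python3 fr.py
python3 -m pendant '[{"wx":0,"wy":0,"wz":0,"dx":0.001,"dy":0,"dz":0,"hand":-0.2},{"wx":0,"wy":0,"wz":0,"dx":0.001,"dy":0,"dz":0,"hand":-0.2}]'| grep force; python3 fr.py
```

```text
contact_force: [3.2, -1.4, 3.9]
t 18.42 F [ 3.24 -0.94  3.59] sd [0.43 0.28 0.38] tq [-0.091 -0.433  0.047] y [0.03338 0.01818 0.03746]
contact_force: [3.8, -1.9, 4.0]
t 18.83 F [ 3.07 -2.21  3.36] sd [0.38 0.49 0.44] tq [-0.302 -0.434  0.064] y [0.03338 0.01872 0.03746]
contact_force: [4.1, -2.3, 3.7]
t 19.25 F [ 2.79 -3.05  3.34] sd [0.51 0.3  0.46] tq [-0.385 -0.447  0.035] y [0.03337 0.01978 0.03745]
```

```bash
python3 -m pendant '[{"wx":0,"wy":0,"wz":0,"dx":0.001,"dy":0,"dz":0,"hand":-0.2},{"wx":0,"wy":0,"wz":0,"dx":0.001,"dy":0,"dz":0,"hand":-0.2}]'| grep force; python3 fr.py
python3 -m pendant '[{"wx":0,"wy":0,"wz":0,"dx":0.001,"dy":0,"dz":0,"hand":-0.2},{"wx":0,"wy":0,"wz":0,"dx":0.001,"dy":0,"dz":0,"hand":-0.2}]'| grep force; python3 fr.py
python3 -m pendant '[{"wx":0,"wy":0,"wz":0,"dx":0.001,"dy":0,"dz":0,"hand":-0.2},{"wx":0,"wy":0,"wz":0,"dx":0.001,"dy":0,"dz":0,"hand":-0.2}]'| grep force; python3 fr.py
```

```text
contact_force: [3.9, -1.8, 4.4]
t 19.67 F [ 3.12 -2.45  3.42] sd [0.44 0.44 0.23] tq [-0.301 -0.442  0.045] y [0.03337 0.02091 0.03745]
contact_force: [4.0, -2.3, 3.4]
t 20.08 F [ 3.27 -2.48  3.42] sd [0.22 0.53 0.37] tq [-0.291 -0.413  0.067] y [0.03337 0.0219  0.03745]
contact_force: [3.4, -1.0, 4.4]
t 20.5 F [ 3.23 -2.24  3.8 ] sd [0.27 0.39 0.36] tq [-0.318 -0.452  0.04 ] y [0.03337 0.02287 0.03745]
```

```bash
python3 -m pendant '[{"wx":0,"wy":0,"wz":0,"dx":0.001,"dy":0,"dz":0,"hand":-0.2},{"wx":0,"wy":0,"wz":0,"dx":0.001,"dy":0,"dz":0,"hand":-0.2}]'| grep force; python3 fr.py
python3 -m pendant '[{"wx":0,"wy":0,"wz":0,"dx":0.001,"dy":0,"dz":0,"hand":-0.2},{"wx":0,"wy":0,"wz":0,"dx":0.001,"dy":0,"dz":0,"hand":-0.2}]'| grep force; python3 fr.py
```

```text
contact_force: [4.4, -2.0, 3.9]
t 20.92 F [ 3.51 -2.69  3.41] sd [0.61 0.85 0.46] tq [-0.326 -0.445  0.061] y [0.03337 0.02387 0.03743]
contact_force: [3.4, -1.9, 3.1]
t 21.33 F [ 3.09 -2.35  3.84] sd [0.76 0.57 0.49] tq [-0.317 -0.448  0.049] y [0.03337 0.02488 0.03744]
```

```bash
python3 - <<'E'
from h import *
im,d=cams.grab_frame("side")
save("close2.png",cv2.resize(im[130:220,270:345],(500,600),interpolation=cv2.INTER_CUBIC))
E
python3 -m pendant '[{"wx":0,"wy":0,"wz":0,"dx":0.001,"dy":0,"dz":0,"hand":-0.2},{"wx":0,"wy":0,"wz":0,"dx":0.001,"dy":0,"dz":0,"hand":-0.2}]'| grep force; python3 fr.py
python3 -m pendant '[{"wx":0,"wy":0,"wz":0,"dx":0.001,"dy":0,"dz":0,"hand":-0.2},{"wx":0,"wy":0,"wz":0,"dx":0.001,"dy":0,"dz":0,"hand":-0.2}]'| grep force; python3 fr.py
```

```text
contact_force: [3.7, -2.0, 4.2]
t 21.8 F [ 3.16 -2.28  3.57] sd [0.32 0.17 0.24] tq [-0.313 -0.455  0.046] y [0.03337 0.02588 0.03745]
contact_force: [3.8, -1.4, 3.3]
t 22.22 F [ 3.   -2.46  3.73] sd [0.22 0.37 0.04] tq [-0.325 -0.45   0.053] y [0.03339 0.02687 0.03747]
```

```bash
python3 -m pendant '[{"wx":0,"wy":0,"wz":0,"dx":0.001,"dy":0,"dz":0,"hand":-0.2},{"wx":0,"wy":0,"wz":0,"dx":0.001,"dy":0,"dz":0,"hand":-0.2}]'| grep force; python3 fr.py
python3 -m pendant '[{"wx":0,"wy":0,"wz":0,"dx":0.001,"dy":0,"dz":0,"hand":-0.2},{"wx":0,"wy":0,"wz":0,"dx":0.001,"dy":0,"dz":0,"hand":-0.2}]'| grep force; python3 fr.py
```

```text
contact_force: [3.7, -2.8, 3.5]
t 22.63 F [ 3.28 -2.62  3.18] sd [0.35 0.74 0.39] tq [-0.314 -0.41   0.069] y [0.03337 0.02788 0.03745]
contact_force: [3.2, -1.7, 3.8]
t 23.05 F [ 3.44 -1.99  2.92] sd [0.38 0.43 0.5 ] tq [-0.332 -0.441  0.043] y [0.03338 0.02888 0.03746]
```

```bash
python3 -m pendant '[{"wx":0,"wy":0,"wz":0,"dx":0.001,"dy":0,"dz":0,"hand":-0.2},{"wx":0,"wy":0,"wz":0,"dx":0.001,"dy":0,"dz":0,"hand":-0.2}]'| grep force; python3 fr.py
python3 -m pendant '[{"wx":0,"wy":0,"wz":0,"dx":0.001,"dy":0,"dz":0,"hand":-0.2},{"wx":0,"wy":0,"wz":0,"dx":0.001,"dy":0,"dz":0,"hand":-0.2}]'| grep force; python3 fr.py
```

```text
contact_force: [3.8, -2.1, 3.3]
t 23.47 F [ 3.2  -2.52  3.33] sd [0.36 0.61 0.22] tq [-0.323 -0.427  0.055] y [0.03339 0.02988 0.03746]
contact_force: [3.6, -2.0, 3.7]
t 23.88 F [ 3.55 -2.39  3.3 ] sd [0.4  0.25 0.53] tq [-0.314 -0.414  0.051] y [0.03339 0.03087 0.03746]
```

```bash
cat > pin.py <<'E'
from h import *
Ti=np.linalg.inv(np.load("T.npy"))
for n in("side","top"):
    im,d=cams.grab_frame(n); S=tf(Ti,cloud(n,d).reshape(-1,3))
    p=S[(abs(S[:,0])<.02)&(abs(S[:,1]-.09)<.035)&(S[:,2]>.066)&(S[:,2]<.108)&(d.ravel()>0)]
    print(n,len(p),*( [np.percentile(p,[2,50,98],axis=0).round(4).tolist()] if len(p) else []))
    p=S[(S[:,0]<0)&(S[:,0]>-.036)&(abs(S[:,1]-.08)<.05)&(abs(S[:,2]-.058)<.006)&(d.ravel()>0)]
    print(" jaws y hist",np.histogram(p[:,1],np.arange(.03,.131,.005))[0])
E
python3 pin.py
```

```text
side 32 [[-0.0112, 0.0723, 0.0683], [0.005, 0.0766, 0.0834], [0.0137, 0.0969, 0.1021]]
 jaws y hist [ 0  0  0  0  0  5  4 10 12  5  3  2  0 11  9  4  1  0  0  0]
top 0
 jaws y hist [0 0 0 0 0 0 0 0 0 0 0 0 0 0 0 0 0 0 0 0]
```

```bash
python3 -m pendant '[{"wx":0,"wy":0,"wz":0,"dx":0.001,"dy":0,"dz":0,"hand":-0.2},{"wx":0,"wy":0,"wz":0,"dx":0.001,"dy":0,"dz":0,"hand":-0.2}]'| grep force; python3 fr.py
python3 -m pendant '[{"wx":0,"wy":0,"wz":0,"dx":0.001,"dy":0,"dz":0,"hand":-0.2},{"wx":0,"wy":0,"wz":0,"dx":0.001,"dy":0,"dz":0,"hand":-0.2}]'| grep force; python3 fr.py
```

```text
contact_force: [3.9, -3.2, 2.9]
t 24.4 F [ 3.02 -3.7   3.63] sd [0.49 0.46 0.6 ] tq [-0.522 -0.45   0.099] y [0.03338 0.03166 0.03747]
contact_force: [3.5, -3.9, 3.5]
t 24.82 F [ 2.75 -4.51  3.7 ] sd [0.39 0.33 0.41] tq [-0.594 -0.45   0.142] y [0.03337 0.0325  0.03745]
```

```bash
python3 -m pendant '[{"wx":0,"wy":0,"wz":0,"dx":0.0005,"dy":0,"dz":0,"hand":-0.2},{"wx":0,"wy":0,"wz":0,"dx":0.0005,"dy":0,"dz":0,"hand":-0.2}]'| grep force; python3 fr.py; python3 pin.py
```

```text
contact_force: [3.9, -5.4, 3.7]
t 25.23 F [ 2.4  -6.15  4.  ] sd [0.71 0.55 0.77] tq [-0.841 -0.485  0.187] y [0.03337 0.03254 0.03745]
side 32 [[-0.0108, 0.0745, 0.067], [0.004, 0.079, 0.086], [0.0122, 0.0999, 0.1014]]
 jaws y hist [ 0  0  0  0  0  0  6 15 12  2  5  3  3  9  5  7  1  0  0  0]
top 0
 jaws y hist [0 0 0 0 0 0 0 0 0 0 0 0 0 0 0 0 0 0 0 0]
```

Both jaws are now in contact: Fy went from −4.5 to −6.2 N while the jaw moved only 0.04 mm, which puts about 3.5 N on the pin. I'll relax the arm slightly, check, then let go.

```bash
python3 -m pendant '[{"wx":0,"wy":0,"wz":0,"dx":-0.0005,"dy":0.0005,"dz":-0.0007,"hand":-0.2},{"wx":0,"wy":0,"wz":0,"dx":-0.0005,"dy":0.0005,"dz":-0.0007,"hand":-0.2}]'| grep force; python3 fr.py
```

```text
contact_force: [3.4, -3.3, 1.4]
t 25.75 F [ 2.97 -4.45  1.05] sd [0.2  0.48 0.66] tq [-0.612 -0.505  0.152] y [0.03334 0.03253 0.03748]
```

```bash
python3 -m pendant '[{"wx":0,"wy":0,"wz":0,"dx":-0.0006,"dy":0.0005,"dz":-0.0002,"hand":-0.2},{"wx":0,"wy":0,"wz":0,"dx":-0.0006,"dy":0.0005,"dz":-0.0002,"hand":-0.2}]'| grep force; python3 fr.py; python3 -m pendant '[{"wx":0,"wy":0,"wz":0,"dx":0,"dy":0,"dz":0,"hand":-0.1},{"wx":0,"wy":0,"wz":0,"dx":0,"dy":0,"dz":0,"hand":0},{"wx":0,"wy":0,"wz":0,"dx":0,"dy":0,"dz":0,"hand":0.1},{"wx":0,"wy":0,"wz":0,"dx":0,"dy":0,"dz":0,"hand":0.2},{"wx":0,"wy":0,"wz":0,"dx":0,"dy":0,"dz":0,"hand":0.4},{"wx":0,"wy":0,"wz":0,"dx":0,"dy":0,"dz":0,"hand":0.4},{"wx":0,"wy":0,"wz":0,"dx":0,"dy":0,"dz":0,"hand":0.4}]'; python3 fr.py
```

```text
contact_force: [1.7, -2.1, 1.2]
t 26.17 F [ 0.83 -1.76 -0.08] sd [0.73 0.59 0.46] tq [-0.257 -0.12   0.122] y [0.03338 0.03253 0.03748]
time: 26.75
tool_pos: [0.5965, 0.2047, 0.0384]
tool_rot: [-0.0, 0.642, 0.767, -0.0]
contact_force: [0.3, -0.6, 0.1]
gripper_width: 0.701
t 27.0 F [-0.51 -0.38  0.05] sd [0.39 0.27 0.64] tq [-0.003 -0.009 -0.006] y [0.0344  0.03223 0.03839]
```

```bash
python3 -m pendant '[{"wx":0,"wy":0,"wz":0,"dx":0,"dy":0,"dz":-0.02,"hand":0.4},{"wx":0,"wy":0,"wz":0,"dx":0,"dy":0,"dz":-0.05,"hand":0.4},{"wx":0,"wy":0,"wz":0,"dx":0,"dy":0,"dz":-0.09,"hand":0.4},{"wx":0,"wy":0,"wz":0,"dx":0,"dy":0,"dz":-0.13,"hand":0.4},{"wx":0,"wy":0,"wz":0,"dx":0,"dy":0,"dz":-0.16,"hand":0.4},{"wx":0,"wy":0,"wz":0,"dx":-0.04,"dy":-0.02,"dz":-0.16,"hand":0.4},{"wx":0,"wy":0,"wz":0,"dx":-0.3,"dy":-0.1,"dz":-0.16,"hand":0.4},{"wx":0,"wy":0,"wz":0,"dx":-0.3,"dy":-0.1,"dz":-0.16,"hand":0.4},{"wx":0,"wy":0,"wz":0,"dx":-0.3,"dy":-0.1,"dz":-0.16,"hand":0.4},{"wx":0,"wy":0,"wz":0,"dx":-0.3,"dy":-0.1,"dz":-0.16,"hand":0.4},{"wx":0,"wy":0,"wz":0,"dx":-0.3,"dy":-0.1,"dz":-0.16,"hand":0.4},{"wx":0,"wy":0,"wz":0,"dx":-0.3,"dy":-0.1,"dz":-0.16,"hand":0.4},{"wx":0,"wy":0,"wz":0,"dx":-0.3,"dy":-0.1,"dz":-0.16,"hand":0.4},{"wx":0,"wy":0,"wz":0,"dx":-0.3,"dy":-0.1,"dz":-0.16,"hand":0.4},{"wx":0,"wy":0,"wz":0,"dx":-0.3,"dy":-0.1,"dz":-0.16,"hand":0.4},{"wx":0,"wy":0,"wz":0,"dx":-0.3,"dy":-0.1,"dz":-0.16,"hand":0.4}]'; python3 pin.py
python3 - <<'E'
from h import *
im,d=cams.grab_frame("side"); im2,_=cams.grab_frame("top")
save("end.png",np.hstack([cv2.resize(im[120:220,270:345],(360,480),interpolation=cv2.INTER_CUBIC),cv2.resize(im2[190:280,135:215],(427,480),interpolation=cv2.INTER_CUBIC)]))
E
```

```text
time: 28.33
tool_pos: [0.5507, -0.1078, 0.1984]
tool_rot: [-0.0, 0.642, 0.767, -0.0]
contact_force: [-0.2, 0.4, -0.7]
gripper_width: 0.704
side 0
 jaws y hist [0 0 0 0 0 0 0 2 3 0 0 0 0 0 0 0 0 0 0 0]
top 164 [[-0.0157, 0.0789, 0.0664], [-0.0057, 0.0884, 0.0914], [0.0121, 0.1226, 0.1024]]
 jaws y hist [ 0  0  0  0  0  0  9 19 35 35  7  3  2  2 26 25 16  5  0  0]
```

View pics/end.png

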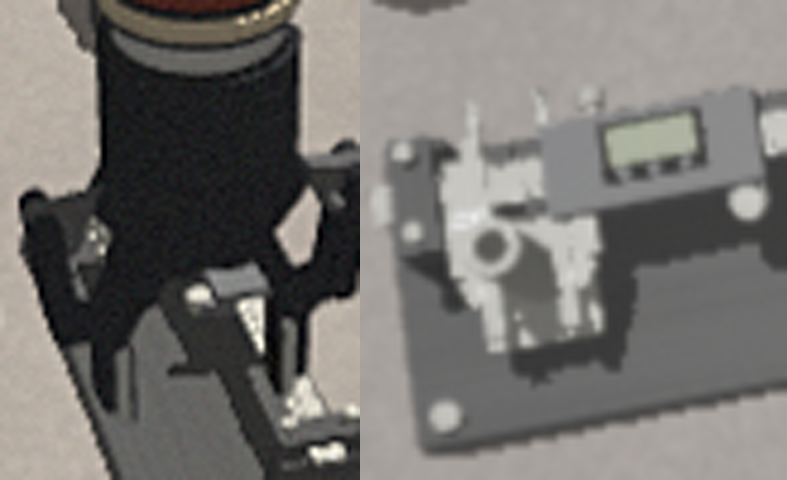

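In the top view the pin stands upright between the jaws, rim at (495,248) and shifted left by its height. The moving jaw lies against its right side. The side view is blocked by the arm. I'll do one numeric check of the rim and the other pins, then hand in.

Run:
```python
from h import *
Ti=np.linalg.inv(np.load("T.npy"))
r=atz("top",[(135+(495-360)/5.34-.4,190+248/5.33-.4)],.1); print("rim in stand",tf(Ti,r).round(4),"expect about [-.005,.0905]")
for n in ("pin_a_center",): print([(x["score"],np.round(x["position"],3)) for x in finder.look_for("top",n)])
print(job.job_done())
```

```text
rim in stand [[-0.0058  0.0876  0.1   ]] expect about [-.005,.0905]
[]
the job is handed in; nothing more can be done
None
```

I opened the caliper about 55 mm, took the pin from the small compartment and stood it upright on the work rest. I then slid the jaw shut by its housing until both jaws touched the pin, let go, and handed the job in at about 28.5 s of the 72 s. No verdict was reported.

**Closing force:** when both jaws touched, the force along the slide rose to about 6 N while the jaw moved only 0.04 mm. Taking off about 2.5 to 3 N of sliding friction leaves about 3.5 to 4 N on the pin. I relaxed the arm before opening the fingers. From the size of that force, the jaw tilt should be about 0.015 rad.

**Last checks:** the final top view shows the pin upright between the jaws. Its rim is about 3 mm from the expected spot, well within the 20 mm allowed.

**What I could not confirm:**
- The arm blocked the side camera in the last picture, so the pin's upright stance rests on the top view alone.
- The finder found no pins in that last top picture, so I did not re-check the other two pins. Nothing touched them that I saw.
- I did not measure the jaw contact after letting go. It rests on the caliper's friction holding the jaw in place.
- The moving jaw met the pin about 10 mm further along than the text's 55 mm from the housing middle to its face suggested.

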